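# Lift the split ring off the sample-wheel hub with the hook pick

## Robot

A 6-joint arm with a two-finger parallel gripper is mounted at the origin on a cart in front of the work surface, level with it; the furniture and walls round the work are solid. World frame = base frame: x ahead of the robot, y to its left, z up, the work surface at z = 0. Lengths are in m, angles in rad, forces in N, time in s.
With the tool pointing down it reaches from about 0.425 to 0.95 m from the base axis. Payload 3.5 kg.
Tool frame: the origin (TCP) lies at the very end of the fingers, on their centre line; the grasp point (between the pads) lies 19 mm behind it; y points along the fingers, z is the direction in which the jaws open and shut, and the axes are right-handed (so a half turn about y gives the same grasp; the last joint's range is limited). The gripper opens to 85 mm and grips with 20 to 120 N. Pads are 22 mm wide; open, the fingers measure 114 mm over their backs; the gripper's body (76 mm by 85 mm) begins 54 mm behind the grasp point. The pads swing forward as they close: fully open they stand 13 mm farther back than shut.
Start: joints at [1.166, 0.286, 1.577, -0, 1.279, -0.15], TCP at [0.17, 0.653, 0.231] pointing down, gripper open.
Joint ranges: [-2.77, 2.77], [-0.9, 2.22], [0.21, 2.48], [-1.53, 4.67], [0.24, 2.81], [-2.84, 2.84]. Speed limits (rad/s): [2.79, 2.79, 3.14, 3.14, 3.14, 3.14].

## Interface

Orientations are given as a unit quaternion [x, y, z, w].
In Python, from plant import ctrl, cams gives the robot as it stands.
- The arm moves only by the tool play_rows, never from a script. Its argument "steps" is a list of rows, each an object of numbers: "claw": the finger opening in cm, from 0 to 8.54; "tx", "ty", "tz": the shift along the tool's x, y, z in cm; "ax", "ay", "az": the turn, a rotation vector about the tool's x, y, z in degrees. A call has 1 to 12 rows; each row is the pose to reach, as a shift and turn from the pose commanded when the call began, along the tool's axes at that moment; what a row does not reach only later rows make up. A row lasts 1/12 s, in which the tool goes at most 41.7 mm and 7.16 degrees, less where a joint would pass 70% of its speed; a pose out of reach is approached as far as the arm can. A call with a gripper value outside its range is refused whole. The fingers move at their own pace and stop on an object; "grip_force" is the grip in N (left out, the last holds). Time passes only in rows, so rows that repeat a pose let the fingers close. It gives the time, the measured TCP pose, the force and the opening at its end, in the units of the state.
- ctrl.get_state(): the state, without advancing time (a new reading comes with each control period).
- cams.read_camera(name): name is "scene" or "top" or "wrist"; returns (picture, depth): 400x640x3 uint8, blue, green, red; 400x640 float32, m along the optical axis (not along the pixel's ray), 0 where there is no reading.
- cams.camera_model(name): a dict with "intrinsics" (3x3 intrinsics, pixels), "distortion" ([k1, k2, p1, p2, k3] as OpenCV has them; the pictures are not rectified), "rvec" (rotation vector, rad) and "tvec" (3), from world to camera coordinates, as OpenCV has them; the wrist camera has in their place "tool_from_camera" (4x4, takes a point from camera to tool coordinates, whose origin is the TCP and whose axes are the tool frame's). Camera axes: x right, y down, z forward; pixel columns grow to the right and rows downward; lengths in m; the calibration is good to about 2 mm. A picture is of the moment at which its call begins: read the wrist's pose just before it. camera_model takes no time and is no camera call.
- ctrl.sign_off(): hands the job in, once; it reports no verdict.
The state is a dict: "time": time; "qpos": joint angles; "dq": joint speeds; "joint_efforts": joint torques, N m; "eef_pos": TCP position; "tcp_rot": TCP orientation; "contact_force": force on the tool from outside, world axes, zero at the start; "wrist_torque": the same for the moment, N m; "opening": opening from 0.0 (shut) to 1.0 (fully open).
Only numpy, scipy, OpenCV 4.12 (cv2) and the standard library are available. Lean on these libraries where they do the work, as an engineer would, in place of code of your own. Each camera call takes 0.05 s, during which the arm holds its last target.

## Task

The split ring that holds the white sample wheel on its hub has to come off. Take the blue-handled pick from its fork stand, hook its tip under the pull loop at the ring's end, lift the ring out of its groove and lay it in the white tray. Then hang the pick back in the fork of its stand, upright on its collar, and leave the other things on the bench alone.

Things in the scene. Friction and masses are not known exactly. Their poses are not given: they have to be found in the camera images.
- hub: Fixed hub: grey foot, white sample wheel 110 mm across (top at 42 mm), metal spindle 46 mm across in its middle, rising to 69 mm above the table. The ring sits in the spindle's groove, mid height 57 mm; the lip above it is 44 mm across, 4 mm more than the groove, with a sloping underside. Origin: on the axis, at table height; z up.
- ring: Loose open ring of dark round 5 mm steel wire, 51 mm across, 28 g. It flexes and snaps over the groove's lip when its looped end is pulled straight up with about 2 to 6 N; then it hangs by the loop from the pick's foot, its far side 65 mm below. Origin: ring centre, mid wire. Own x: from the centre to the pull loop at one end; own z: its axis, up when seated.
- ring_loop (a point): Centre of the opening of the ring's closed, upright pull loop (4 mm wire), 34 mm out from the ring's centre along its x and 10 mm above its mid plane. The loop lies in the ring's x-z plane; its opening runs from x = 27.5 to 41 mm and z = 2 to 18 mm and can be entered from either side along the ring's y.
- pick: Loose hook pick, 60 g, hanging upright in the fork: blue handle 14 x 14 mm (sides face own x, y), 4 to 50 mm above the origin; steel collar 28 mm across, 0 to 4 mm; 6 mm shank down to 80 mm below the origin; there a level foot 4 mm thick, along own x out to 25 mm, the last 3 mm turned up by 3 mm. Origin: centre of the collar's underside, on the shank's axis; z up.
- pick_foot (a point): Middle of the foot of the pick: own x = 12 mm, z = -80 mm from the pick's origin.
- fork: Fixed stand: grey base 95 x 80 mm, column at own +x, on top a fork plate 8 mm thick, upper face 110 mm above the table. Its slot is 12 mm wide, closed at own x = +7 mm, open towards own -x (prongs end at x = -23 mm). The pick leaves by being raised a little and moved out along own -x, and returns the same way. Origin: on the table under the hanging pick; z up.
- fork_seat (a point): Where the pick hangs: the middle of the slot, on the fork's upper face, 110 mm above the table.
- tray: Fixed white open tray, 150 x 150 mm, 14 mm high, walls and floor 3 mm. Origin: centre of its underside.
- vial_0: Bystander: small capped vial, 27 mm across, 50 mm high, standing; origin at its underside.
- pipette_bulb: Bystander: red rubber bulb, 57 mm across, 82 mm high; origin at its underside.
- reagent_c: Bystander: white bottle with green cap, 56 mm across, 110 mm high; origin at its underside.
There are look-alikes about, which are no part of the job. Of the things that look like the pick, the largest one is meant.

How it is judged:
On the way:
1. the ring has been lifted clear of the spindle on the pick (z of ring_loop in the frame of hub above 0.1 m and distance between ring_loop and pick_foot below 0.025 m and contact force between ring and pick above 0.05 N and contact force between ring and hub below 0.01 N), for 0.1 s.
At the end, for the whole second after the job is handed in: The ring lies at rest in the tray (its centre within 55 mm of the tray's centre along each side and less than 30 mm above the tray's underside), and the pick hangs at rest in the fork on its collar, upright within 0.15 rad, within 13 mm of its seat sideways and 4 mm in height (x of ring in the frame of tray between -0.055 and 0.055 m and y of ring in the frame of tray between -0.055 and 0.055 m and z of ring in the frame of tray below 0.03 m and linear speed of each of ring, pick below 0.02 m/s and horizontal distance between pick and fork_seat below 0.013 m and z of pick in the frame of fork_seat between -0.004 and 0.004 m and angle between pick's own z axis and vertical below 0.15 rad); the robot touches nothing.
It fails at once if a bystander on the bench (vial, bulb or bottle) is moved by more than 30 mm (distance of any of vial_0, pipette_bulb, reagent_c from where it was at the start of the episode above 0.03 m).
It also fails if it takes over 58 s, if anything falls off the work surface, if the arm or the gripper's body presses on something with over 40 N, if the wrist force passes 120 N, or if a joint passes its speed limit or range.

## Working session

There is one attempt and no reset: what is moved stays moved. The work goes in short steps, Python scripts to look and compute and a tool call to move; the robot and the scene stay as the last step left them, time stands still between calls to the robot, and variables do not carry over. Pictures are saved under pics/ and viewed, and the job is handed in when it is done.

Besides the shell and the picture viewer there is one more tool, called as name(argument=value, ...) on one line, values as JSON. play_rows: Moves the arm, as the interface text tells. Its arguments: {"type":"object","properties":{"steps":{"type":"array","items":{"type":"object","properties":{"claw":{"type":"number"},"tx":{"type":"number"},"ty":{"type":"number"},"tz":{"type":"number"},"ax":{"type":"number"},"ay":{"type":"number"},"az":{"type":"number"}}}},"grip_force":{"type":"number"}},"required":["steps"]}

```bash
ls; mkdir -p pics; python3 - <<'E'
from plant import ctrl,cams
import cv2,numpy as np
s=ctrl.get_state();print(s)
for n in ['scene','top','wrist']:
    p,d=cams.read_camera(n);cv2.imwrite(f'pics/{n}0.png',p);np.save(f'pics/{n}0.npy',d)
    print(n,cams.camera_model(n))
E
```

```text
pics
{'time': 0.0, 'qpos': array([ 1.16599132e+00,  2.87193502e-01,  1.57818133e+00, -9.12259271e-06,
        1.27860170e+00, -1.50017836e-01]), 'dq': array([-0.00099114, -0.00027233, -0.00113198,  0.00199763, -0.00063505,
       -0.00163043]), 'joint_efforts': array([ 5.11900344e-04, -4.05996323e+01, -2.92621511e+01, -1.68359120e-04,
        5.93975405e-03,  1.30017725e-05]), 'eef_pos': array([0.16984897, 0.65259944, 0.22992628]), 'tcp_rot': array([ 0.70218775, -0.09006428,  0.08960857, -0.70056484]), 'contact_force': array([ 0.14137029, -0.80149094,  0.16615279]), 'wrist_torque': array([ 0.00355204,  0.00545213, -0.03705123]), 'opening': 0.9995981517611029}
scene {'intrinsics': array([[436.69821943,   0.        , 322.21415765],
       [  0.        , 436.69821943, 199.28642114],
       [  0.        ,   0.        ,   1.        ]]), 'distortion': array([-0.05239184,  0.        ,  0.        ,  0.        ,  0.        ]), 'rvec': array([ 2.21112138, -0.66923293,  0.29502491]), 'tvec': array([-0.45584338,  0.2602259 ,  0.79678313])}
top {'intrinsics': array([[518.35883036,   0.        , 3
[... 243 characters left out ...]
19,  0.21467634]), 'tvec': array([-0.0273713 ,  0.56550657,  1.32896961])}
wrist {'intrinsics': array([[287.87019401,   0.        , 319.39140324],
       [  0.        , 287.87019401, 200.03708245],
       [  0.        ,   0.        ,   1.        ]]), 'distortion': array([-0.04383026,  0.        ,  0.        ,  0.        ,  0.        ]), 'tool_from_camera': array([[ 4.34392164e-04,  9.62104607e-01,  2.72680284e-01,
        -6.86896224e-02],
       [-6.02019582e-04, -2.72680009e-01,  9.62104594e-01,
        -1.41255606e-01],
       [ 9.99999724e-01, -5.82089567e-04,  4.60755754e-04,
        -5.11438388e-04],
       [ 0.00000000e+00,  0.00000000e+00,  0.00000000e+00,
         1.00000000e+00]])}
```

View pics/scene0.png

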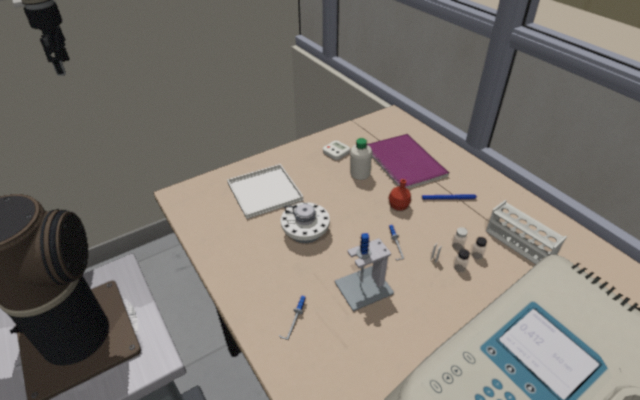

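View pics/top0.png

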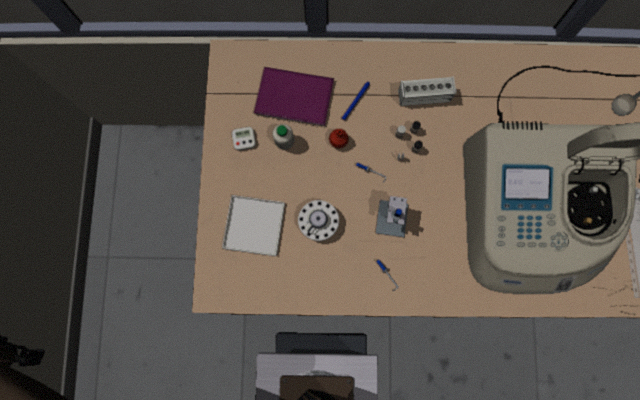

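View pics/wrist0.png

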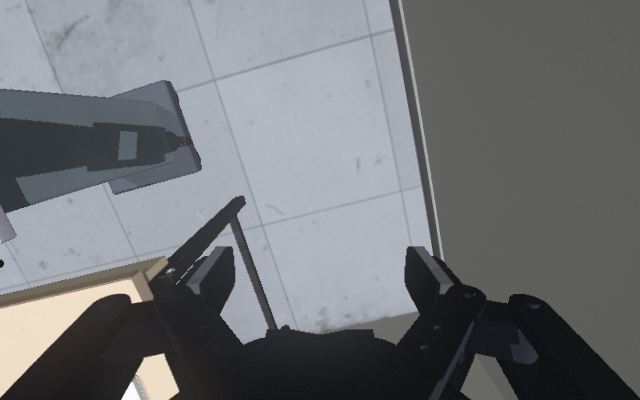

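```bash
cat > h.py <<'E'
import numpy as np,cv2
from scipy.spatial.transform import Rotation as R
from plant import ctrl,cams
def crop(img,x0,y0,w,h,name,f):
    c=cv2.resize(img[y0:y0+h,x0:x0+w],None,fx=f,fy=f,interpolation=cv2.INTER_CUBIC)
    for i in range(0,w,10):
        cv2.putText(c,str(x0+i),(int(i*f),10),0,0.3,(0,255,255),1) if i%20==0 else 0
        cv2.line(c,(int(i*f),12),(int(i*f),18),(0,255,255),1)
    for i in range(0,h,10):
        cv2.putText(c,str(y0+i),(0,int(i*f)+4),0,0.3,(0,255,255),1)if i%20==0 else 0
        cv2.line(c,(20,int(i*f)),(26,int(i*f)),(0,255,255),1)
    cv2.imwrite('pics/'+name,c)
def ext(name,st=None):
    m=cams.camera_model(name)
    if 'rvec' in m:
        Rw=cv2.Rodrigues(m['rvec'])[0]; return m,Rw.T,-Rw.T@m['tvec']
    T=m['tool_from_camera'];Rt=R.from_quat(st['tcp_rot']).as_matrix()
    return m,Rt@T[:3,:3],Rt@T[:3,3]+st['eef_pos']
def ray(name,px,st=None):
    m,Rc,c=ext(name,st)
    u=cv2.undistortPoints(np.array([[px]],float),m['intrinsics'],m['distortion'])[0,0]
    return c,Rc@np.array([u[0],u[1],1.])
def atz(name,px,z,st=None):
    c,d=ray(name,px,st); return c+d*(z-c[2])/d[2]
def atd(name,px,depth,st=None):
    c,d=ray(name,px,st); return c+d*depth
def proj(name,P,st=None):
    m,Rc,c=ext(name,st)
    pc=(np.atleast_2d(P)-c)@Rc
    return cv2.projectPoints(pc,np.zeros(3),np.zeros(3),m['intrinsics'],m['distortion'])[0][:,0]
def tri(obs,st=None):
    A=np.zeros((3,3));b=np.zeros(3)
    for n,px in obs:
        c,d=ray(n,px,st);d/=np.linalg.norm(d);M=np.eye(3)-np.outer(d,d);A+=M;b+=M@c
    return np.linalg.solve(A,b)
E
python3 - <<'E'
from h import *
t=cv2.imread('pics/top0.png');s=cv2.imread('pics/scene0.png')
crop(t,210,140,220,160,'t1.png',3.6)
crop(s,215,140,200,180,'s1.png',3.3)
crop(t,360,180,60,70,'t2.png',8)
crop(t,290,190,60,60,'t3.png',9)
E
```

```text
(no output)
```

View pics/t2.png

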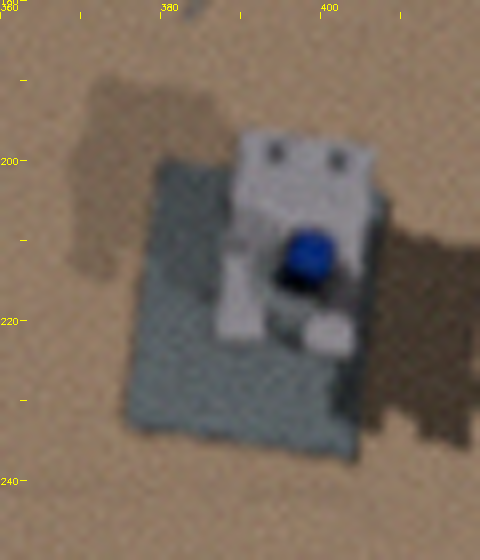

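View pics/t3.png

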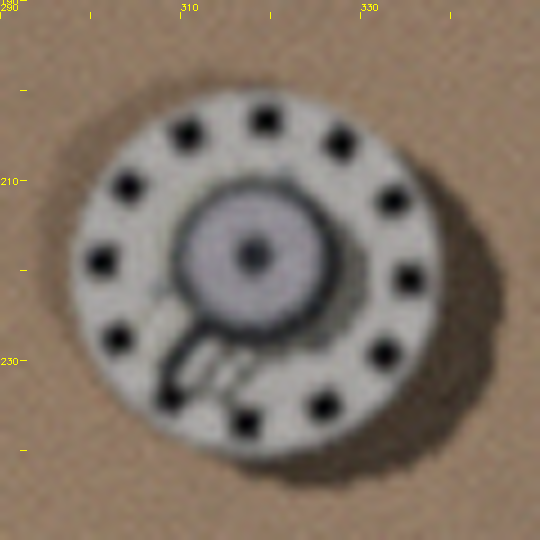

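View pics/s1.png

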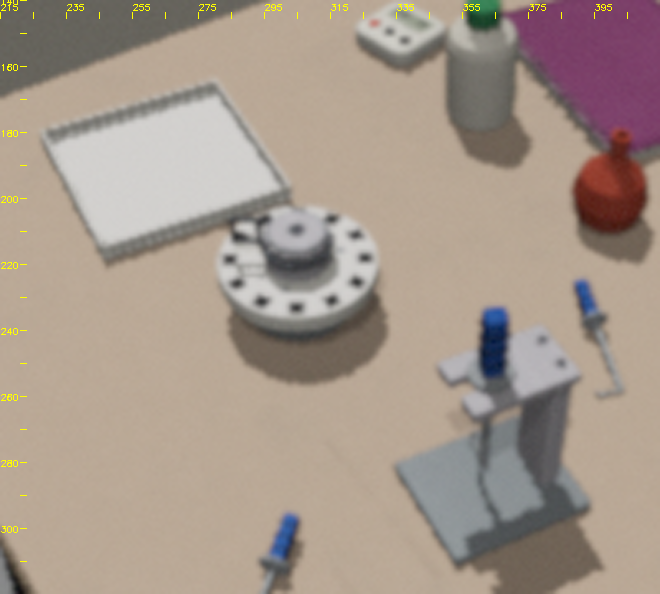

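View pics/t1.png

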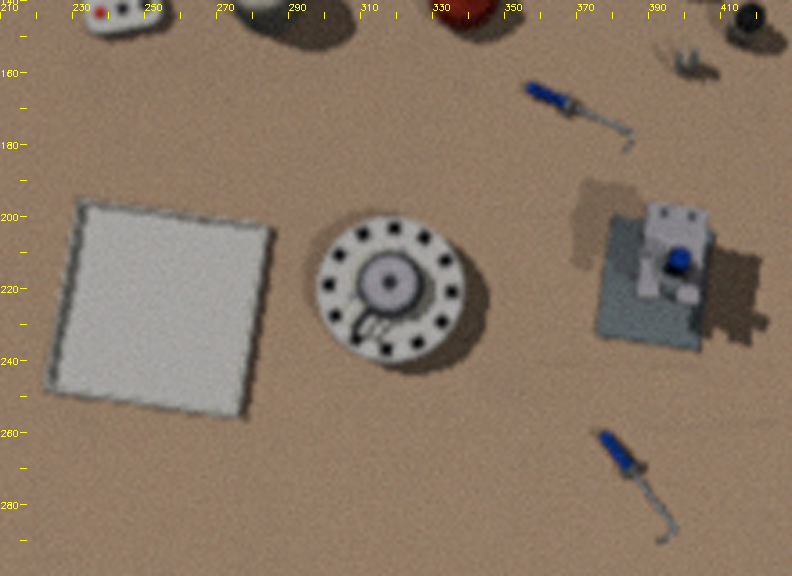

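```bash
python3 - <<'E'
from h import *
np.set_printoptions(precision=4,suppress=True)
P=lambda px,z,n='top':print(n,px,z,atz(n,px,z))
for n in ['top','scene']:
    print(n,ext(n)[2])
P((318,218.3),.069);P((304.7,210),.069,'scene')
P((318,219.5),.042)
for p in [(386.5,222.5),(403,224.3),(390,197),(406,199)]:P(p,.11)
P((398.5,211.5),.16);P((398,214),.114)
for p in [(380,200),(375.5,233.5),(404,237)]:P(p,.01)
for p in [(233,195.5),(285.5,203),(222.5,248.5),(277.5,255)]:P(p,.014)
print('loop');P((308.8,234),.067);P((313,226.5),.067)
print('tri handle top', tri([('top',(398.5,211.5)),('scene',(364.5,235.5))]))
print('tri spindle', tri([('top',(318,218.3)),('scene',(304.7,210))]))
for n,px in dict(vial=(401,131),bulb=(339,138),bott=(283,131),).items(): P(px,.05)
d=np.load('pics/top0.npy');print(d[218,318],d[211,398],atd('top',(318,218),d[218,318]),atd('top',(398,212),d[212,398]))
E
```

```text
top [ 0.2755 -0.0319  1.4177]
scene [ 0.1479 -0.6095  0.7191]
top (318, 218.3) 0.069 [0.5006 0.0026 0.069 ]
scene (304.7, 210) 0.069 [0.5015 0.0003 0.069 ]
top (318, 219.5) 0.042 [0.5019 0.0032 0.042 ]
top (386.5, 222.5) 0.11 [ 0.4853 -0.1734  0.11  ]
top (403, 224.3) 0.11 [ 0.4812 -0.2155  0.11  ]
top (390, 197) 0.11 [ 0.5519 -0.183   0.11  ]
top (406, 199) 0.11 [ 0.5472 -0.2242  0.11  ]
top (398.5, 211.5) 0.16 [ 0.5051 -0.1978  0.16  ]
top (398, 214) 0.114 [ 0.507  -0.2025  0.114 ]
top (380, 200) 0.01 [ 0.5642 -0.1667  0.01  ]
top (375.5, 233.5) 0.01 [ 0.4705 -0.1539  0.01  ]
top (404, 237) 0.01 [ 0.4619 -0.2317  0.01  ]
top (233, 195.5) 0.014 [0.5706 0.2413 0.014 ]
top (285.5, 203) 0.014 [0.5514 0.0946 0.014 ]
top (222.5, 248.5) 0.014 [0.4228 0.2624 0.014 ]
top (277.5, 255) 0.014 [0.4076 0.1119 0.014 ]
loop
top (308.8, 234) 0.067 [0.4589 0.026  0.067 ]
top (313, 226.5) 0.067 [0.4789 0.0154 0.067 ]
tri handle top [ 0.5061 -0.1985  0.1571]
tri spindle [0.5017 0.0024 0.067 ]
top (401, 131) 0.05 [ 0.7522 -0.2226  0.05  ]
top (339, 138) 0.05 [ 0.7294 -0.0508  0.05  ]
top (283, 131) 0.05 [0.7479 0.1048 0.05  ]
1.3684419 1.2764424 [0.5018 0.0027 0.0669] [ 0.5037 -0.1965  0.1607]
```

```bash
python3 - <<'E'
from h import *
s=cv2.imread('pics/scene0.png')
crop(s,325,225,80,85,'s2.png',7)
c=np.array([.506,-.198,0])
for y in range(0,360,30):
    f=np.array([np.cos(np.radians(y)),np.sin(np.radians(y)),0])*.025
    print(y,proj('scene',c+f+[0,0,.03])[0].round(1))
print(proj('scene',c+[0,0,.03]),proj('scene',c+[0,0,.11]))
E
```

```text
0 [370.2 274.6]
30 [365.1 271.3]
60 [358.7 270.3]
90 [352.7 272. ]
120 [348.7 275.8]
150 [347.7 280.9]
180 [350.  285.9]
210 [355.2 289.4]
240 [361.9 290.5]
270 [368.  288.7]
300 [372.  284.7]
330 [372.8 279.5]
[[360.24734382 280.18209446]] [[362.52761955 253.13495036]]
```

View pics/s2.png

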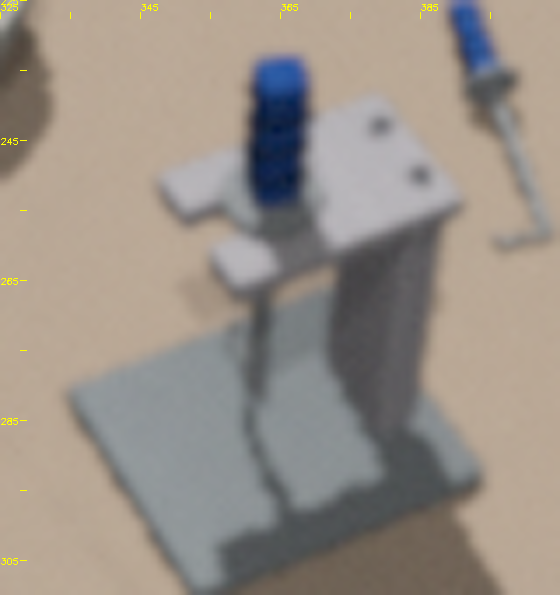

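```bash
cat >> h.py <<'E'
def Rdown(yaw):  # tool y down, tool z (jaw) at yaw deg
    a=np.radians(yaw);z=np.array([np.cos(a),np.sin(a),0]);y=np.array([0,0,-1.]);x=np.cross(y,z)
    return np.stack([x,y,z],1)
def step(p,Rm,p0=None,R0=None):
    """shift (cm) and rotvec (deg) in the tool axes from pose (p0,R0) to (p,Rm)"""
    st=ctrl.get_state()
    if p0 is None:p0=st['eef_pos']
    if R0 is None:R0=R.from_quat(st['tcp_rot']).as_matrix()
    t=R0.T@(np.array(p)-p0)*100; a=R.from_matrix(R0.T@Rm).as_rotvec()*180/np.pi
    return t.round(2),a.round(2)
E
python3 - <<'E'
from h import *
np.set_printoptions(precision=3,suppress=True)
s=ctrl.get_state();R0=R.from_quat(s['tcp_rot']).as_matrix();print(R0)
print(step([.45,.30,.28],R0), step([.45,.02,.26],R0))
for y in [75,90,82,-8,60]: print(y,step([.45,.02,.26],Rdown(y)))
E
```

```text
[[ 0.968 -0.001  0.252]
 [-0.252 -0.002  0.968]
 [-0.    -1.    -0.002]]
(array([ 36.  ,  -4.94, -27.08]), array([0., 0., 0.])) (array([ 43.05,  -2.89, -54.18]), array([0., 0., 0.]))
75 (array([ 43.05,  -2.89, -54.18]), array([ 0.11,  0.4 , -0.02]))
90 (array([ 43.05,  -2.89, -54.18]), array([  0.1 , -14.6 ,  -0.03]))
82 (array([ 43.05,  -2.89, -54.18]), array([ 0.1 , -6.6 , -0.02]))
-8 (array([ 43.05,  -2.89, -54.18]), array([ 0.1 , 83.4 ,  0.06]))
60 (array([ 43.05,  -2.89, -54.18]), array([ 0.11, 15.4 , -0.  ]))
```

play_rows(steps=[{"tx": 1.5,"ty": -0.3,"tz": -1},{"tx": 4,"ty": -1,"tz": -3},{"tx": 36,"ty": -5,"tz": -27},{"tx": 36,"ty": -5,"tz": -27},{"tx": 36,"ty": -5,"tz": -27},{"tx": 36,"ty": -5,"tz": -27},{"tx": 36,"ty": -5,"tz": -27},{"tx": 36,"ty": -5,"tz": -27},{"tx": 38,"ty": -5,"tz": -32},{"tx": 41,"ty": -4,"tz": -42},{"tx": 43,"ty": -3,"tz": -54},{"tx": 43,"ty": -3,"tz": -54}])

```text
invalid input at $.steps[0]: expected keys claw, tx, ty, tz, ax, ay, az
```

```bash
python3 - <<'E'
from h import *
s=ctrl.get_state();print(s['time'],s['eef_pos'],s['qpos'])
p,d=cams.read_camera('wrist');cv2.imwrite('pics/w1.png',p);np.save('pics/w1.npy',d);np.save('pics/w1s.npy',s,allow_pickle=True)
E
```

```text
0.15 [0.16988847 0.65274339 0.23023388] [ 1.16600014e+00  2.87015734e-01  1.57783212e+00  5.16148390e-05
  1.27862173e+00 -1.50007058e-01]
```

View pics/w1.png

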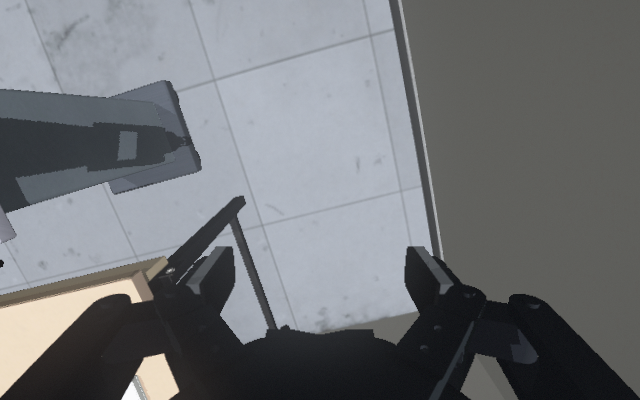

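All seven keys are needed in each row.

play_rows(steps=[{"claw": 8.5,"tx": 1.5,"ty": -0.3,"tz": -1,"ax": 0,"ay": 0,"az": 0},{"claw": 8.5,"tx": 4,"ty": -1,"tz": -3,"ax": 0,"ay": 0,"az": 0},{"claw": 8.5,"tx": 36,"ty": -5,"tz": -27,"ax": 0,"ay": 0,"az": 0},{"claw": 8.5,"tx": 36,"ty": -5,"tz": -27,"ax": 0,"ay": 0,"az": 0},{"claw": 8.5,"tx": 36,"ty": -5,"tz": -27,"ax": 0,"ay": 0,"az": 0},{"claw": 8.5,"tx": 36,"ty": -5,"tz": -27,"ax": 0,"ay": 0,"az": 0},{"claw": 8.5,"tx": 36,"ty": -5,"tz": -27,"ax": 0,"ay": 0,"az": 0},{"claw": 8.5,"tx": 36,"ty": -5,"tz": -27,"ax": 0,"ay": 0,"az": 0},{"claw": 8.5,"tx": 38,"ty": -5,"tz": -32,"ax": 0,"ay": 0,"az": 0},{"claw": 8.5,"tx": 41,"ty": -4,"tz": -42,"ax": 0,"ay": 0,"az": 0},{"claw": 8.5,"tx": 43,"ty": -3,"tz": -54,"ax": 0,"ay": 0,"az": 0},{"claw": 8.5,"tx": 43,"ty": -3,"tz": -54,"ax": 0,"ay": 0,"az": 0}])

```text
time: 1.2
eef_pos: [0.4064, 0.2597, 0.2678]
tcp_rot: [0.701, -0.09, 0.09, -0.701]
contact_force: [0.8, 0.2, 0.5]
opening: 0.993
```

```bash
python3 - <<'E'
from h import *
s=ctrl.get_state();print(s['time'],s['eef_pos'],s['qpos'])
p,d=cams.read_camera('wrist');cv2.imwrite('pics/w2.png',p);np.save('pics/w2.npy',d);np.save('pics/w2s.npy',s,allow_pickle=True)
E
```

```text
1.2 [0.406378   0.25970035 0.2677684 ] [ 3.58160223e-01 -1.78969305e-01  1.99532461e+00 -5.62079720e-04
  1.32454830e+00 -9.57323683e-01]
```

View pics/w2.png

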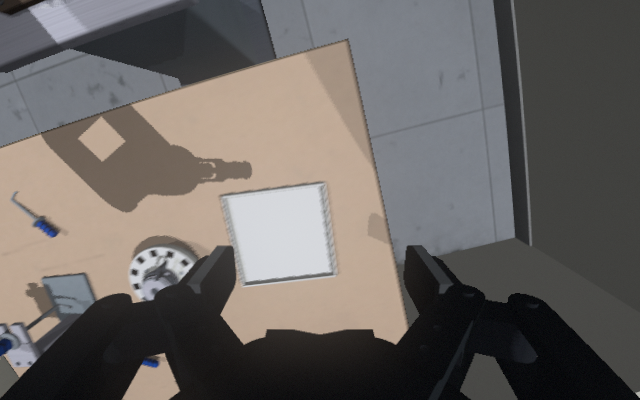

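```bash
python3 - <<'E'
from h import *
print(step([.47,-.10,.25],Rdown(75)))
E
```

```text
(array([ 15.13,   1.94, -32.58]), array([0.34, 0.1 , 0.13]))
```

play_rows(steps=[{"claw": 8.5,"tx": 15,"ty": 1.5,"tz": -32.5,"ax": 0,"ay": 0,"az": 0},{"claw": 8.5,"tx": 15,"ty": 1.5,"tz": -32.5,"ax": 0,"ay": 0,"az": 0},{"claw": 8.5,"tx": 15,"ty": 1.5,"tz": -32.5,"ax": 0,"ay": 0,"az": 0},{"claw": 8.5,"tx": 15,"ty": 1.5,"tz": -32.5,"ax": 0,"ay": 0,"az": 0},{"claw": 8.5,"tx": 15,"ty": 1.5,"tz": -32.5,"ax": 0,"ay": 0,"az": 0},{"claw": 8.5,"tx": 15,"ty": 1.5,"tz": -32.5,"ax": 0,"ay": 0,"az": 0},{"claw": 8.5,"tx": 15,"ty": 1.5,"tz": -32.5,"ax": 0,"ay": 0,"az": 0},{"claw": 8.5,"tx": 15,"ty": 1.5,"tz": -32.5,"ax": 0,"ay": 0,"az": 0},{"claw": 8.5,"tx": 15,"ty": 1.5,"tz": -32.5,"ax": 0,"ay": 0,"az": 0},{"claw": 8.5,"tx": 15,"ty": 1.5,"tz": -32.5,"ax": 0,"ay": 0,"az": 0},{"claw": 8.5,"tx": 15,"ty": 1.5,"tz": -32.5,"ax": 0,"ay": 0,"az": 0}])

```text
time: 2.17
eef_pos: [0.4687, -0.0914, 0.2524]
tcp_rot: [-0.701, 0.091, -0.091, 0.701]
contact_force: [-0.0, 0.3, -0.0]
opening: 0.992
```

```bash
cat >>h.py <<'E'
def snap(name,cam='wrist'):
    s=ctrl.get_state();p,d=cams.read_camera(cam)
    cv2.imwrite(f'pics/{name}.png',p);np.save(f'pics/{name}.npy',d);np.save(f'pics/{name}_s.npy',s,allow_pickle=True)
    print(s['time'],s['eef_pos'].round(4),R.from_quat(s['tcp_rot']).as_matrix()[:,2].round(3),s['contact_force'].round(2),round(s['opening'],3))
    return p,d,s
def load(name):
    return cv2.imread(f'pics/{name}.png'),np.load(f'pics/{name}.npy'),np.load(f'pics/{name}_s.npy',allow_pickle=True).item()
E
python3 - <<'E'
from h import *
snap('w3')
E
```

```text
2.1667 [ 0.4687 -0.0914  0.2524] [0.255 0.967 0.   ] [-0.    0.3  -0.02] 0.992
```

View pics/w3.png

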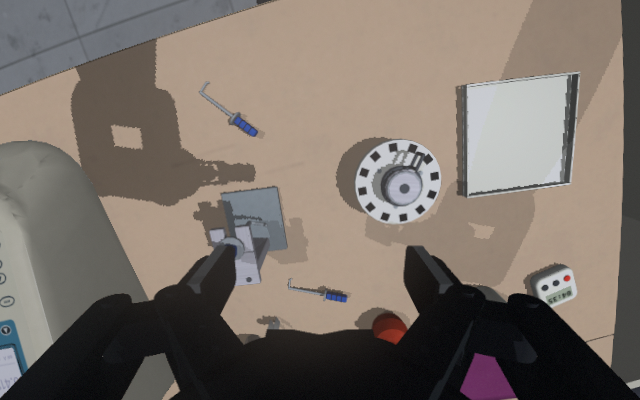

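```bash
python3 - <<'E'
from h import *
p,d,s=load('w3')
crop(p,200,175,100,115,'w3f.png',6)
crop(p,350,135,95,95,'w3h.png',7)
np.set_printoptions(precision=1,suppress=True)
c=np.array([.506,-.198,0])
print(proj('wrist',c+[0,0,.16],s),proj('wrist',c+[0,0,.03],s))
for y in range(0,360,30):
    f=np.array([np.cos(np.radians(y)),np.sin(np.radians(y)),0])*.025
    print(y,proj('wrist',c+f+[0,0,.03],s)[0])
E
```

```text
[[217.4 269.5]] [[250.  220.9]]
0 [255.9 237.6]
30 [263.8 233.2]
60 [268.2 225.5]
90 [267.7 216.4]
120 [262.5 208.4]
150 [253.8 203.7]
180 [244.  203.7]
210 [235.9 208.3]
240 [231.8 216.3]
270 [232.6 225.4]
300 [238.  233.1]
330 [246.5 237.5]
```

View pics/w3f.png

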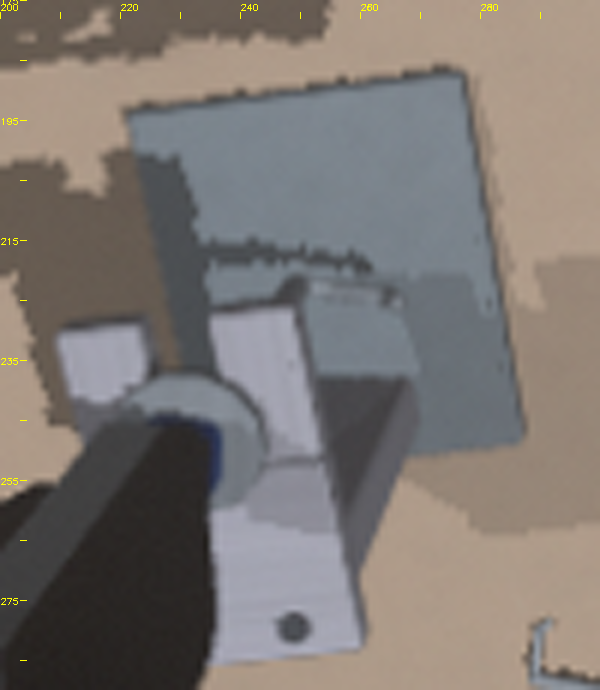

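View pics/w3h.png

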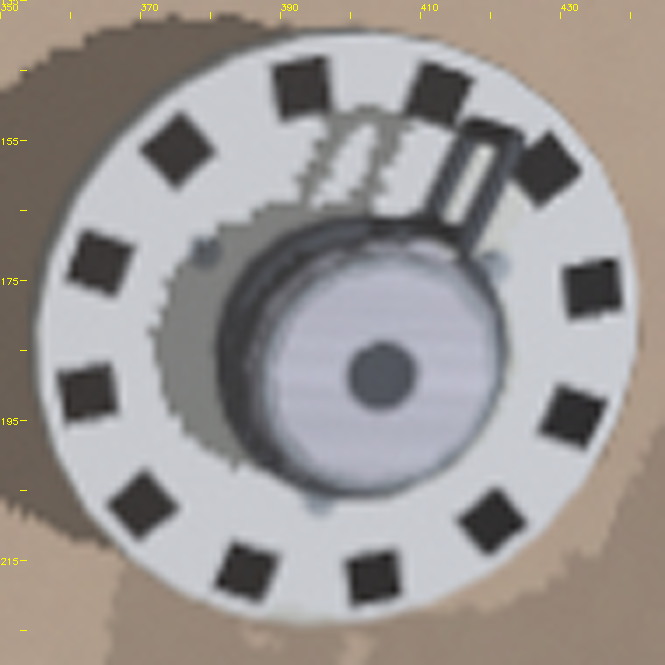

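```bash
python3 - <<'E'
from h import *
p,d,s=load('w3')
crop(p,236,210,40,28,'w3g.png',20)
crop(p,395,145,35,35,'w3l.png',17)
E
```

```text
(no output)
```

View pics/w3g.png

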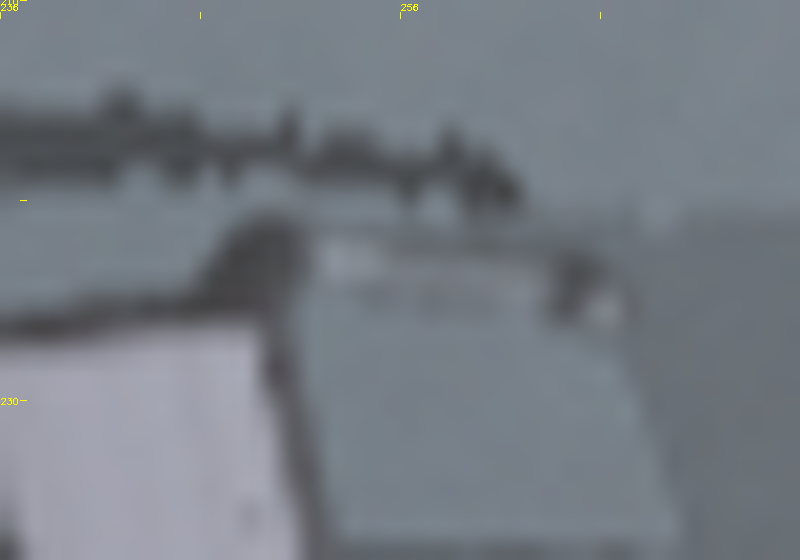

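View pics/w3l.png

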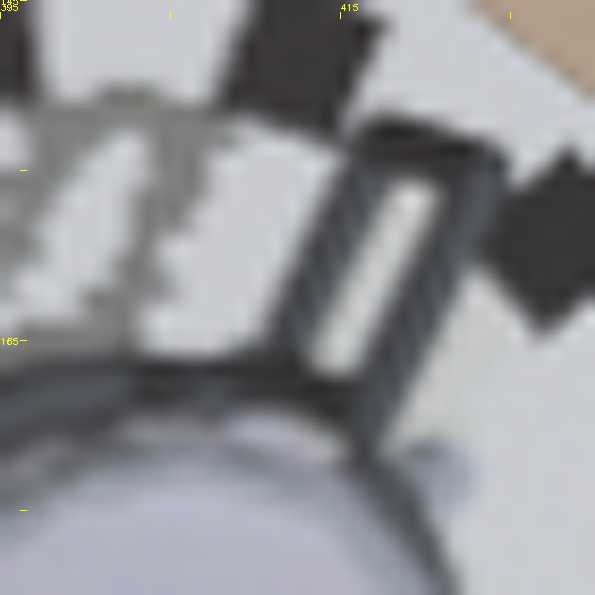

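```bash
python3 - <<'E'
from h import *
np.set_printoptions(precision=4,suppress=True)
p,d,s=load('w3')
def yaw(a,b,z,n='wrist'):
    A=atz(n,a,z,s);B=atz(n,b,z,s);v=B-A;print(A,B,'len',np.linalg.norm(v),'yaw',np.degrees(np.arctan2(v[1],v[0])))
print('foot');yaw((251,221.8),(265,222.8),.032);yaw((251,224.6),(264,226),.030);yaw((254,222.9),(265.5,225),.032)
print('base edges');yaw((221.2,193.5),(275,186.5),.01);yaw((275,186.5),(286,248),.01)
print('plate edge');yaw((235,226.5),(249,224),.11);yaw((249,224),(260,281),.11)
yaw((210,229.5),(223.5,227),.11)
print('collar r edge',atz('wrist',(243.5,247),.114,s))
# spindle top circle edge left/right  & center dot
print('spindle',atz('wrist',(403.5,188.7),.069,s))
# loop: left bar outer/inner top outline z=.077 (top of wire)
print('loop');yaw((417.2,152.8),(411,165.5),.077);yaw((423.5,154.5),(416,171),.060)
for n,px,z in [('outer top corner',(417.5,152.5),.077),('outer bot corner',(424,154),.057)]:print(n,atz('wrist',px,z,s))
E
```

```text
foot
[ 0.5069 -0.1965  0.032 ] [ 0.5131 -0.1787  0.032 ] len 0.01876818278240484 yaw 70.90180192121697
[ 0.5113 -0.1984  0.03  ] [ 0.5177 -0.182   0.03  ] len 0.017602130907673628 yaw 68.6885807263894
[ 0.5094 -0.1931  0.032 ] [ 0.5162 -0.179   0.032 ] len 0.015577791554272491 yaw 64.16304332102767
base edges
[ 0.4633 -0.2307  0.01  ] [ 0.473  -0.1556  0.01  ] len 0.07569267135497959 yaw 82.64047676888299
[ 0.473  -0.1556  0.01  ] [ 0.5648 -0.1674  0.01  ] len 0.09261397606198675 yaw -7.308056421861472
plate edge
[ 0.485  -0.1882  0.11  ] [ 0.4862 -0.173   0.11  ] len 0.015321036964239958 yaw 85.84616911972539
[ 0.4862 -0.173   0.11  ] [ 0.5538 -0.183   0.11  ] len 0.06835938015985578 yaw -8.45868312301693
[ 0.4815 -0.2153  0.11  ] [ 0.4825 -0.2003  0.11  ] len 0.01503054664502411 yaw 86.21119491576957
collar r edge [ 0.5082 -0.1857  0.114 ]
spindle [0.5028 0.0005 0.069 ]
loop
[0.4642 0.0207 0.077 ] [0.4763 0.0116 0.077 ] len 0.015191963339596166 yaw -36.922328480985065
[0.4713 0.0326 0.06  ] [0.4882 0.0208 0.06  ] len 0.020658458509437688 yaw -34.91694545374529
outer top corner [0.4639 0.0211 0.077 ]
outer bot corner [0.4715 0.0342 0.057 ]
```

```bash
cat >> h.py <<'E'
def loopmodel(c,yaw):
    a=np.radians(yaw);ex=np.array([np.cos(a),np.sin(a),0])
    return np.array([np.array([c[0],c[1],.057])+ex*x+[0,0,z] for x,z in [(.0255,0),(.043,0),(.043,.020),(.0255,.020)]])
E
python3 - <<'E'
from h import *
p,d,s=load('w3')
out=[]
for yaw in [140,145,150]:
    f=14;x0,y0,w,h=395,142,38,38
    c=cv2.resize(p[y0:y0+h,x0:x0+w],None,fx=f,fy=f,interpolation=cv2.INTER_CUBIC)
    c=c[:, :]
    q=proj('wrist',loopmodel((.5022,.0015),yaw),s)
    q=((q-[x0,y0]+.5)*f).astype(int)
    cv2.polylines(c,[q.reshape(-1,1,2)],True,(0,0,255),1)
    out.append(cv2.resize(c,(265,265)) if 0 else c[:,150:400])
cv2.imwrite('pics/lm.png',np.hstack(out))
E
```

```text
(no output)
```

View pics/lm.png

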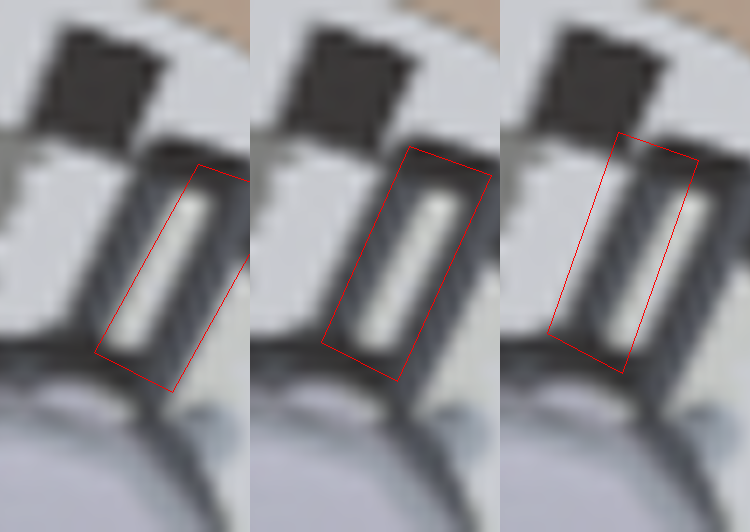

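```bash
python3 - <<'E'
from h import *
print(step([.505,-.198,.21],Rdown(69)))
E
```

```text
(array([ 6.25,  4.23, -9.5 ]), array([-0.02,  6.31, -0.04]))
```

play_rows(steps=[{"claw": 8.5,"tx": 2,"ty": 1,"tz": -3,"ax": 0,"ay": 3,"az": 0},{"claw": 8.5,"tx": 4,"ty": 2.5,"tz": -6,"ax": 0,"ay": 6,"az": 0},{"claw": 8.5,"tx": 6,"ty": 4,"tz": -9,"ax": 0,"ay": 6,"az": 0},{"claw": 8.5,"tx": 6.2,"ty": 4.2,"tz": -9.3,"ax": 0,"ay": 6,"az": 0},{"claw": 8.5,"tx": 6.2,"ty": 4.2,"tz": -9.3,"ax": 0,"ay": 6,"az": 0},{"claw": 8.5,"tx": 6.2,"ty": 4.2,"tz": -9.3,"ax": 0,"ay": 6,"az": 0}])

```text
time: 2.72
eef_pos: [0.5056, -0.1941, 0.2105]
tcp_rot: [-0.695, 0.126, -0.126, 0.696]
contact_force: [-0.4, -0.2, 0.6]
opening: 0.999
```

```bash
python3 - <<'E'
from h import *
p,d,s=snap('w4')
crop(p,230,140,180,120,'w4c.png',4.4)
E
```

```text
2.7167 [ 0.5056 -0.1941  0.2105] [0.351 0.936 0.001] [-0.39 -0.24  0.58] 0.999
```

View pics/w4c.png

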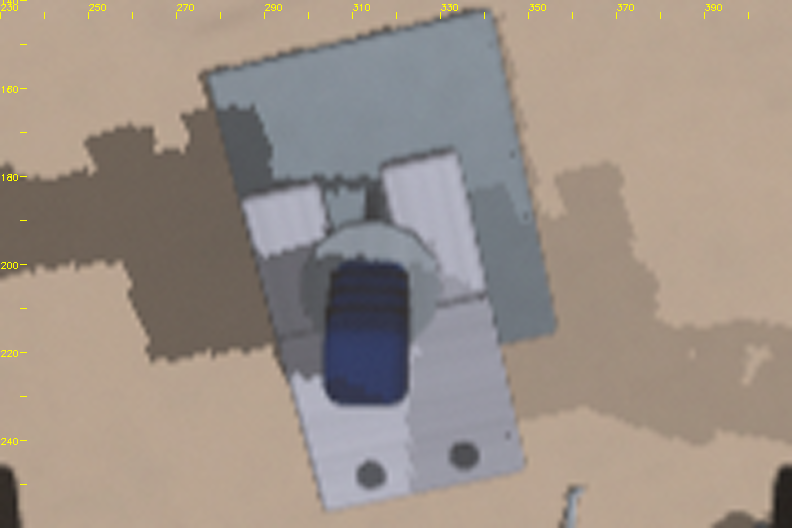

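```bash
python3 - <<'E'
from h import *
p,d,s=load('w4')
Rt=R.from_quat(s['tcp_rot']).as_matrix()
e=atz('wrist',(313.7,231.7),.16,s);c=e-Rt[:,0]*.007
print(e,c,Rt.T@(c-s['eef_pos'])*100, 'yaw',np.degrees(np.arctan2(Rt[1,2],Rt[0,2])))
print(atz('wrist',(304,231),.16,s)-atz('wrist',(323.5,231),.16,s))
# collar: left/right extents
for px in [(299.5,203),(329.5,203)]:print(atz('wrist',px,.114,s))
print('prong mid',(atz('wrist',(303.5,181.5),.11,s)+atz('wrist',(317,177.5),.11,s))/2, atz('wrist',(286,185),.11,s),atz('wrist',(332.5,174),.11,s))
st=ctrl.get_state();print(st['eef_pos'])
print(step([*c[:2],.124],Rdown(69.5)))
E
```

```text
[ 0.51267472 -0.20150821  0.16      ] [ 0.50611949 -0.19905283  0.16000687] [ 0.2229801   5.05153009 -0.44602843] yaw 69.46559355114594
[-0.00489795 -0.01304529  0.        ]
[ 0.50071873 -0.21090544  0.114     ]
[ 0.50980023 -0.18672022  0.114     ]
prong mid [ 0.48546337 -0.19525216  0.11      ] [ 0.48262093 -0.21651423  0.11      ] [ 0.48766765 -0.1757867   0.11      ]
[ 0.50582292 -0.1939589   0.21111493]
(array([ 0.2 ,  8.71, -0.47]), array([-0.02,  0.01,  0.01]))
```

play_rows(steps=[{"claw": 8.5,"tx": 0.2,"ty": 1.5,"tz": -0.5,"ax": 0,"ay": 0,"az": 0},{"claw": 8.5,"tx": 0.2,"ty": 4,"tz": -0.5,"ax": 0,"ay": 0,"az": 0},{"claw": 8.5,"tx": 0.2,"ty": 5,"tz": -0.5,"ax": 0,"ay": 0,"az": 0},{"claw": 8.5,"tx": 0.2,"ty": 5,"tz": -0.5,"ax": 0,"ay": 0,"az": 0},{"claw": 8.5,"tx": 0.2,"ty": 5,"tz": -0.5,"ax": 0,"ay": 0,"az": 0}])

```text
time: 3.18
eef_pos: [0.5058, -0.1998, 0.1609]
tcp_rot: [-0.696, 0.126, -0.126, 0.696]
contact_force: [-0.3, 0.3, -0.1]
opening: 0.994
```

```bash
python3 - <<'E'
from h import *
p,d,s=snap('w5')
crop(p,200,140,240,150,'w5c.png',3.3)
print(step([.506,-.199,.124],Rdown(69.5)))
E
```

```text
3.1833 [ 0.5058 -0.1998  0.1609] [0.35  0.937 0.   ] [-0.29  0.34 -0.13] 0.994
(array([-0.1 ,  3.78,  0.12]), array([ 0.01, -0.04,  0.09]))
```

View pics/w5c.png

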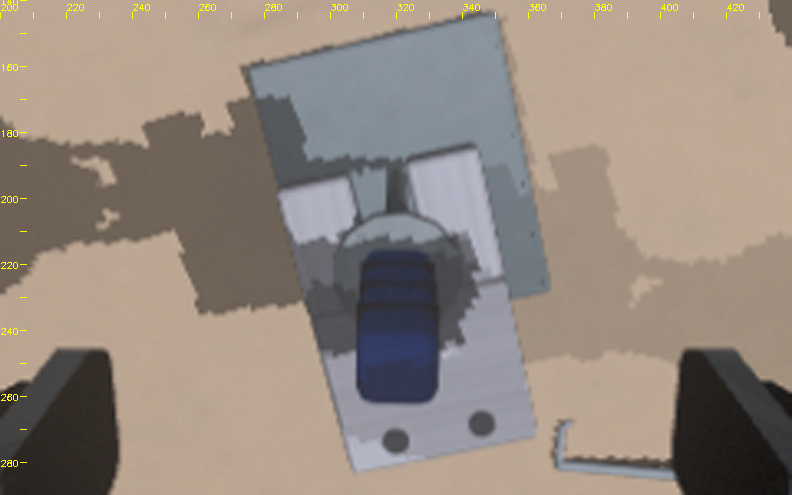

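play_rows(steps=[{"claw": 8.5,"tx": 0,"ty": 1.2,"tz": 0,"ax": 0,"ay": 0,"az": 0},{"claw": 5,"tx": 0,"ty": 2.8,"tz": 0,"ax": 0,"ay": 0,"az": 0},{"claw": 4,"tx": 0,"ty": 3.7,"tz": 0,"ax": 0,"ay": 0,"az": 0},{"claw": 3,"tx": 0,"ty": 3.7,"tz": 0,"ax": 0,"ay": 0,"az": 0},{"claw": 2.4,"tx": 0,"ty": 3.7,"tz": 0,"ax": 0,"ay": 0,"az": 0},{"claw": 1,"tx": 0,"ty": 3.7,"tz": 0,"ax": 0,"ay": 0,"az": 0},{"claw": 0.5,"tx": 0,"ty": 3.7,"tz": 0,"ax": 0,"ay": 0,"az": 0},{"claw": 0.5,"tx": 0,"ty": 3.7,"tz": 0,"ax": 0,"ay": 0,"az": 0},{"claw": 0.5,"tx": 0,"ty": 3.7,"tz": 0,"ax": 0,"ay": 0,"az": 0},{"claw": 0.5,"tx": 0,"ty": 3.7,"tz": 0,"ax": 0,"ay": 0,"az": 0}], grip_force=60)

```text
time: 4.07
eef_pos: [0.5065, -0.2013, 0.1246]
tcp_rot: [0.696, -0.126, 0.127, -0.695]
contact_force: [0.5, 0.6, 2.8]
opening: 0.153
```

```bash
python3 - <<'E'
from h import *
p,d,s=snap('w6')
crop(p,200,140,240,150,'w6c.png',3.3)
print(s['tcp_rot'],s['wrist_torque'])
E
```

```text
4.0667 [ 0.5065 -0.2013  0.1246] [ 0.352  0.936 -0.   ] [0.49 0.57 2.79] 0.153
[ 0.69597285 -0.12577895  0.12707381 -0.69545215] [-0.00586574  0.00740604  0.00272193]
```

View pics/w6c.png

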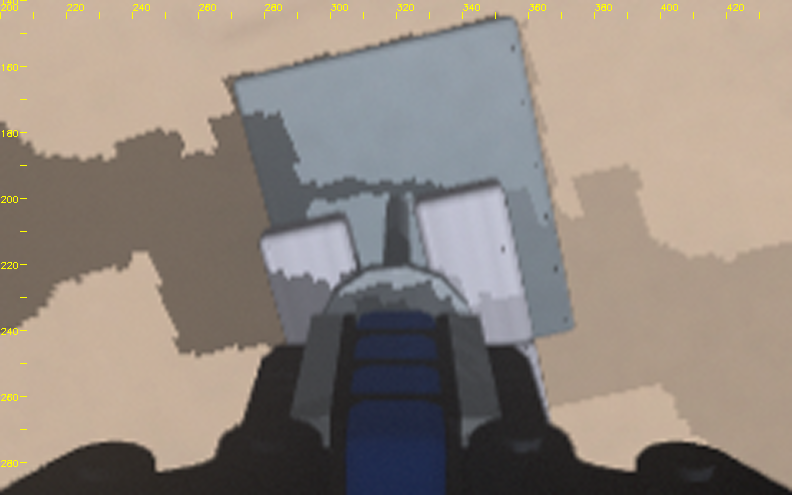

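play_rows(steps=[{"claw": 0.5,"tx": 0,"ty": -0.4,"tz": 0,"ax": 0,"ay": 0,"az": 0},{"claw": 0.5,"tx": 0,"ty": -0.9,"tz": 0,"ax": 0,"ay": 0,"az": 0},{"claw": 0.5,"tx": 0,"ty": -0.9,"tz": 0,"ax": 0,"ay": 0,"az": 0},{"claw": 0.5,"tx": -0.8,"ty": -0.9,"tz": -0.2,"ax": 0,"ay": 0,"az": 0},{"claw": 0.5,"tx": -2.4,"ty": -0.9,"tz": -0.5,"ax": 0,"ay": 0,"az": 0},{"claw": 0.5,"tx": -4.2,"ty": -0.9,"tz": -0.9,"ax": 0,"ay": 0,"az": 0},{"claw": 0.5,"tx": -5.5,"ty": -0.9,"tz": -1.2,"ax": 0,"ay": 0,"az": 0},{"claw": 0.5,"tx": -5.6,"ty": -1.5,"tz": -1.2,"ax": 0,"ay": 0,"az": 0},{"claw": 0.5,"tx": -5.6,"ty": -4,"tz": -1.2,"ax": 0,"ay": 0,"az": 0},{"claw": 0.5,"tx": -5.6,"ty": -7.5,"tz": -1.2,"ax": 0,"ay": 0,"az": 0},{"claw": 0.5,"tx": -5.6,"ty": -9,"tz": -1.2,"ax": 0,"ay": 0,"az": 0}])

```text
time: 5.03
eef_pos: [0.4508, -0.1934, 0.2181]
tcp_rot: [0.697, -0.124, 0.128, -0.695]
contact_force: [0.5, -0.8, -0.3]
opening: 0.149
```

```bash
python3 - <<'E'
from h import *
p,d,s=snap('w7')
E
```

```text
5.0333 [ 0.4508 -0.1934  0.2181] [ 0.352  0.936 -0.001] [ 0.48 -0.84 -0.32] 0.149
```

View pics/w7.png

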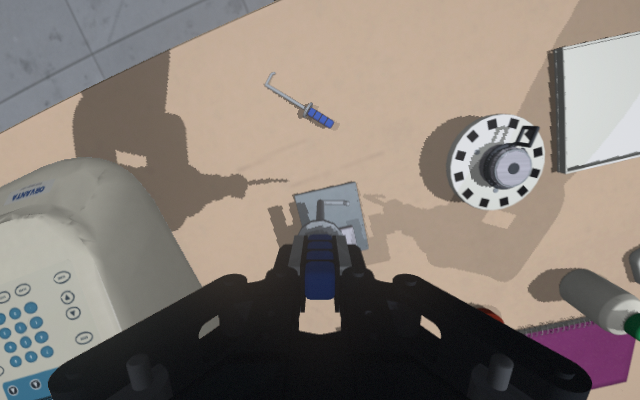

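```bash
python3 - <<'E'
from h import *
p,d,s=load('w7')
crop(p,295,185,75,70,'w7c.png',8)
Rt=R.from_quat(s['tcp_rot']).as_matrix()
print(Rt)
off=Rt@np.array([-.0013,0,0])
for q in [(0,0,-.0146-.080),(0,0,-.0146)]:
    b=s['eef_pos']+Rt@np.array([-.0013,-q[2],0])
    for x in [0,.012,.025]: print(q[2],x,proj('wrist',b+Rt@np.array([0,0,x]),s))
E
```

```text
[[ 0.93600452  0.0051539   0.35195023]
 [-0.35193623 -0.00343963  0.93601766]
 [ 0.00603472 -0.9999808  -0.00140566]]
-0.0946 0 [[319.80624635 200.6286233 ]]
-0.0946 0.012 [[333.88793206 200.62001386]]
-0.0946 0.025 [[349.13171522 200.61055377]]
-0.0146 0 [[320.085913   238.17131407]]
-0.0146 0.012 [[340.58854123 238.14843756]]
-0.0146 0.025 [[362.76518431 238.10449166]]
```

View pics/w7c.png

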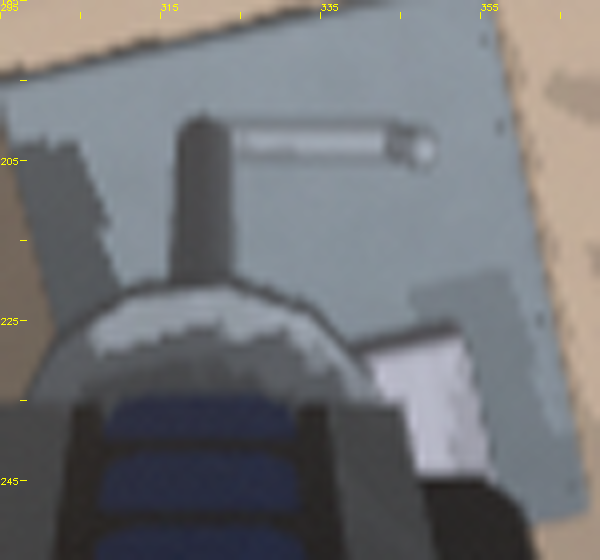

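```bash
python3 - <<'E'
from h import *
print(step([.4507,-.0106,.205],Rdown(54)))
E
```

```text
(array([-6.61,  1.45, 17.15]), array([ 0.07, 15.4 ,  0.64]))
```

play_rows(steps=[{"claw": 0.5,"tx": -0.7,"ty": 0,"tz": 2,"ax": 0,"ay": 2,"az": 0},{"claw": 0.5,"tx": -2,"ty": 0.2,"tz": 5,"ax": 0,"ay": 6,"az": 0.2},{"claw": 0.5,"tx": -3.5,"ty": 0.5,"tz": 9,"ax": 0,"ay": 11,"az": 0.4},{"claw": 0.5,"tx": -5,"ty": 0.9,"tz": 13,"ax": 0,"ay": 15.4,"az": 0.5},{"claw": 0.5,"tx": -6.2,"ty": 1.2,"tz": 16,"ax": 0,"ay": 15.4,"az": 0.5},{"claw": 0.5,"tx": -6.6,"ty": 1.3,"tz": 17.1,"ax": 0,"ay": 15.4,"az": 0.5},{"claw": 0.5,"tx": -6.6,"ty": 1.3,"tz": 17.1,"ax": 0,"ay": 15.4,"az": 0.5},{"claw": 0.5,"tx": -6.6,"ty": 1.3,"tz": 17.1,"ax": 0,"ay": 15.4,"az": 0.5}])

```text
time: 5.75
eef_pos: [0.4476, -0.0087, 0.2002]
tcp_rot: [-0.672, 0.221, -0.215, 0.673]
contact_force: [-0.6, -0.6, -1.2]
opening: 0.153
```

```bash
python3 - <<'E'
from h import *
p,d,s=snap('w8')
print(R.from_quat(s['tcp_rot']).as_matrix())
crop(p,290,120,110,110,'w8c.png',5.4)
print(proj('wrist',loopmodel((.5022,.0015),144),s))
E
```

```text
5.75 [ 0.4476 -0.0087  0.2002] [ 0.586  0.81  -0.002] [-0.62 -0.63 -1.19] 0.153
[[ 0.81018697 -0.00814061  0.58611501]
 [-0.58610551  0.00375663  0.81022603]
 [-0.00879755 -0.99995981 -0.00172768]]
[[359.02322353 201.95749827]
 [359.67390199 185.3290836 ]
 [362.5071199  189.86639663]
 [361.76031938 207.57723851]]
```

View pics/w8c.png

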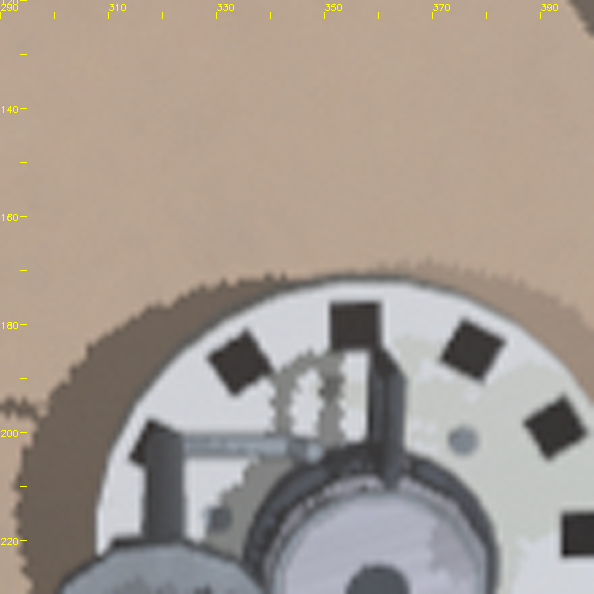

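play_rows(steps=[{"claw": 0.5,"tx": 0.3,"ty": 1,"tz": 0,"ax": 0,"ay": 0,"az": 0},{"claw": 0.5,"tx": 0.5,"ty": 2.5,"tz": 0,"ax": 0,"ay": 0,"az": 0},{"claw": 0.5,"tx": 0.5,"ty": 3.6,"tz": 0,"ax": 0,"ay": 0,"az": 0},{"claw": 0.5,"tx": 0.5,"ty": 3.9,"tz": 0,"ax": 0,"ay": 0,"az": 0},{"claw": 0.5,"tx": 0.5,"ty": 3.9,"tz": 0,"ax": 0,"ay": 0,"az": 0},{"claw": 0.5,"tx": 0.5,"ty": 3.9,"tz": 0,"ax": 0,"ay": 0,"az": 0}])

```text
time: 6.3
eef_pos: [0.4514, -0.0124, 0.1613]
tcp_rot: [-0.672, 0.222, -0.216, 0.673]
contact_force: [0.1, -0.7, -0.8]
opening: 0.154
```

```bash
python3 - <<'E'
from h import *
p,d,s=snap('w9')
Rt=R.from_quat(s['tcp_rot']).as_matrix();print(Rt[:,1])
f=s['eef_pos']+Rt@np.array([.0005,.0946,.0])
L=np.array([.4747,.0215,.067]);print('foot base',f,'rel loop in tool',(Rt.T@(L-f)*1000).round(1))
crop(p,290,150,110,100,'w9c.png',6)
p2,d2=cams.read_camera('scene');cv2.imwrite('pics/s9.png',p2);crop(p2,265,180,80,70,'s9c.png',9)
E
```

```text
6.3 [ 0.4514 -0.0124  0.1613] [ 0.589  0.808 -0.001] [ 0.12 -0.68 -0.79] 0.154
[-0.00827861  0.00425255 -0.99995669]
foot base [ 0.45100978 -0.0123249   0.06669824] rel loop in tool [-0.8 -0.4 41.3]
```

View pics/w9c.png

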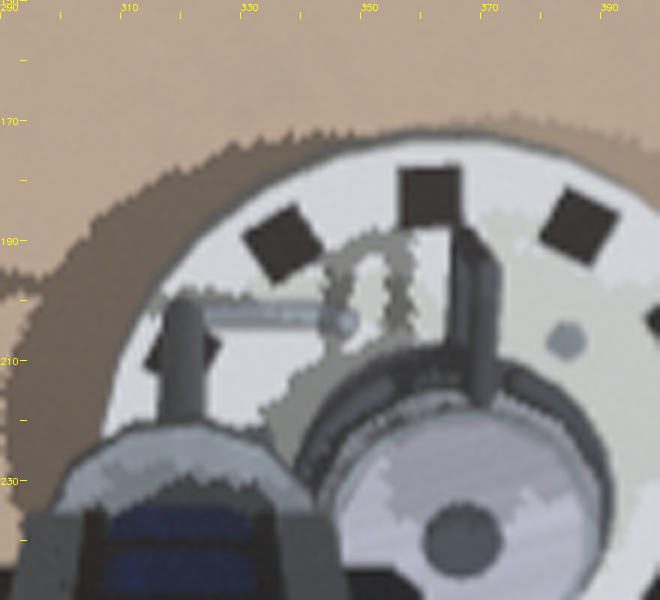

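View pics/s9c.png

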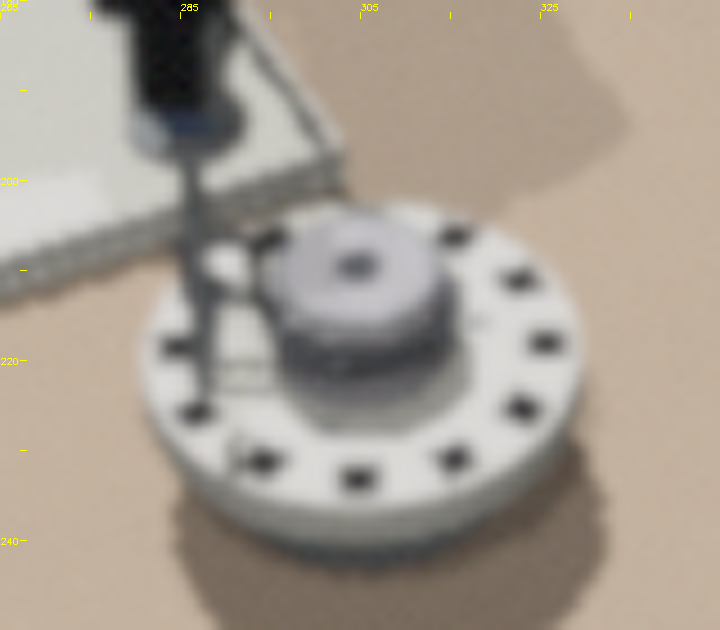

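play_rows(steps=[{"claw": 0.5,"tx": -0.05,"ty": 0,"tz": 0.6,"ax": 0,"ay": 0,"az": 0},{"claw": 0.5,"tx": -0.05,"ty": 0,"tz": 1.3,"ax": 0,"ay": 0,"az": 0},{"claw": 0.5,"tx": -0.05,"ty": 0,"tz": 2,"ax": 0,"ay": 0,"az": 0},{"claw": 0.5,"tx": -0.05,"ty": 0,"tz": 2.6,"ax": 0,"ay": 0,"az": 0},{"claw": 0.5,"tx": -0.05,"ty": 0,"tz": 2.9,"ax": 0,"ay": 0,"az": 0},{"claw": 0.5,"tx": -0.05,"ty": 0,"tz": 2.9,"ax": 0,"ay": 0,"az": 0},{"claw": 0.5,"tx": -0.05,"ty": 0,"tz": 2.9,"ax": 0,"ay": 0,"az": 0}])

```text
time: 6.98
eef_pos: [0.4681, 0.0121, 0.1614]
tcp_rot: [-0.672, 0.221, -0.215, 0.673]
contact_force: [0.2, 0.4, -0.8]
opening: 0.154
```

```bash
python3 - <<'E'
from h import *
p,d,s=snap('w10')
Rt=R.from_quat(s['tcp_rot']).as_matrix()
f=s['eef_pos']+Rt@np.array([.0005,.0946,.0])
L=np.array([.4747,.0215,.067]);print('foot base',f,'rel loop in tool',(Rt.T@(L-f)*1000).round(1))
crop(p,290,150,110,100,'w10c.png',6)
E
```

```text
6.9833 [0.4681 0.0121 0.1614] [ 0.587  0.81  -0.001] [ 0.19  0.38 -0.76] 0.154
foot base [0.46775296 0.01222141 0.06678749] rel loop in tool [ 0.2 -0.2 11.6]
```

View pics/w10c.png

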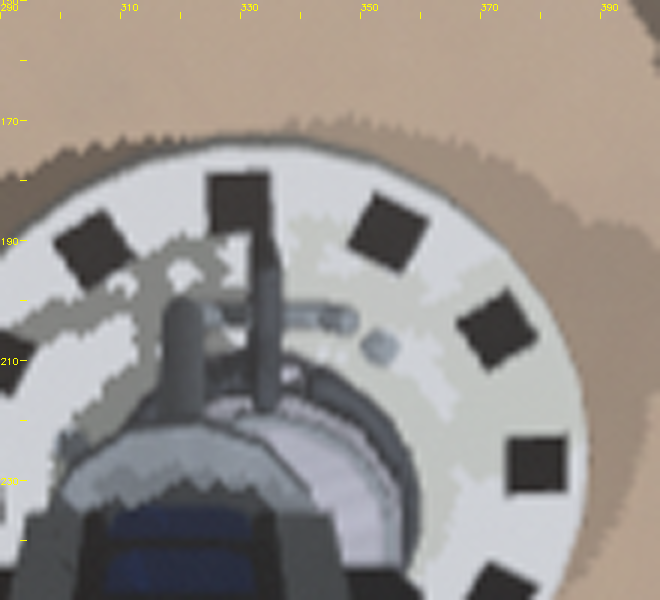

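play_rows(steps=[{"claw": 0.5,"tx": 0,"ty": -0.3,"tz": 0,"ax": 0,"ay": 0,"az": 0},{"claw": 0.5,"tx": 0,"ty": -0.6,"tz": 0,"ax": 0,"ay": 0,"az": 0},{"claw": 0.5,"tx": 0,"ty": -0.9,"tz": 0,"ax": 0,"ay": 0,"az": 0},{"claw": 0.5,"tx": 0,"ty": -1.2,"tz": 0,"ax": 0,"ay": 0,"az": 0},{"claw": 0.5,"tx": 0,"ty": -1.5,"tz": 0,"ax": 0,"ay": 0,"az": 0},{"claw": 0.5,"tx": 0,"ty": -1.8,"tz": 0,"ax": 0,"ay": 0,"az": 0},{"claw": 0.5,"tx": 0,"ty": -2.1,"tz": 0,"ax": 0,"ay": 0,"az": 0},{"claw": 0.5,"tx": 0,"ty": -2.4,"tz": 0,"ax": 0,"ay": 0,"az": 0}], grip_force=80)

```text
time: 7.7
eef_pos: [0.4689, 0.0116, 0.1863]
tcp_rot: [-0.672, 0.221, -0.216, 0.673]
contact_force: [3.2, -1.9, -2.2]
opening: 0.149
```

```bash
python3 - <<'E'
from h import *
p,d,s=snap('w11')
crop(p,270,130,150,120,'w11c.png',5)
E
```

```text
7.7 [0.4689 0.0116 0.1863] [ 0.588  0.809 -0.   ] [ 3.15 -1.87 -2.23] 0.149
```

View pics/w11c.png

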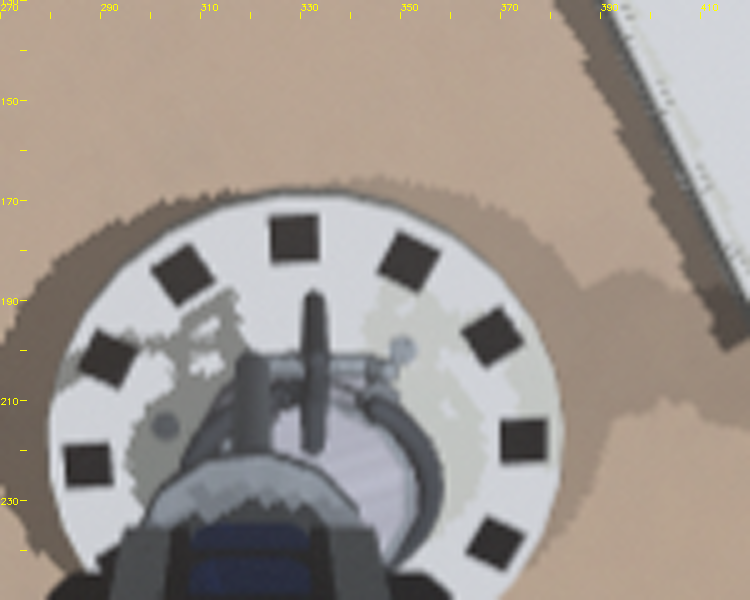

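play_rows(steps=[{"claw": 0.5,"tx": 0,"ty": -0.3,"tz": 0,"ax": 0,"ay": 0,"az": 0},{"claw": 0.5,"tx": 0,"ty": -0.6,"tz": 0,"ax": 0,"ay": 0,"az": 0},{"claw": 0.5,"tx": 0,"ty": -0.9,"tz": 0,"ax": 0,"ay": 0,"az": 0},{"claw": 0.5,"tx": 0,"ty": -1.2,"tz": 0,"ax": 0,"ay": 0,"az": 0}])

```text
time: 8.08
eef_pos: [0.4702, 0.0105, 0.1981]
tcp_rot: [-0.672, 0.219, -0.218, 0.673]
contact_force: [6.6, -4.9, -9.0]
opening: 0.149
```

```bash
python3 - <<'E'
from h import *
p,d,s=snap('w12')
crop(p,270,130,150,120,'w12c.png',5)
E
```

```text
8.0833 [0.4702 0.0105 0.1981] [ 0.588  0.809 -0.   ] [ 6.61 -4.9  -9.02] 0.149
```

View pics/w12c.png

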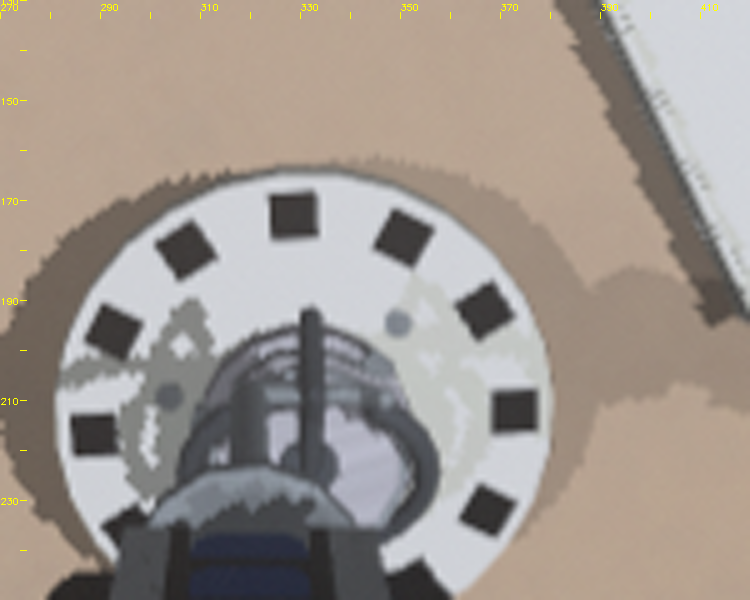

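play_rows(steps=[{"claw": 0.5,"tx": 0.3,"ty": 0,"tz": 0,"ax": 0,"ay": 0,"az": 0},{"claw": 0.5,"tx": 0.6,"ty": 0,"tz": 0,"ax": 0,"ay": 0,"az": 0},{"claw": 0.5,"tx": 0.8,"ty": 0,"tz": 0,"ax": 0,"ay": 0,"az": 0}])

```text
time: 8.38
eef_pos: [0.4747, 0.0073, 0.198]
tcp_rot: [-0.672, 0.222, -0.215, 0.673]
contact_force: [-0.4, -1.4, -0.4]
opening: 0.148
```

```bash
python3 - <<'E'
from h import *
p,d,s=snap('w13')
crop(p,270,130,150,120,'w13c.png',5)
p2,d2=cams.read_camera('scene');crop(p2,265,160,80,80,'s13c.png',7)
E
```

```text
8.3833 [0.4747 0.0073 0.198 ] [ 0.588  0.809 -0.001] [-0.44 -1.38 -0.38] 0.148
```

View pics/w13c.png

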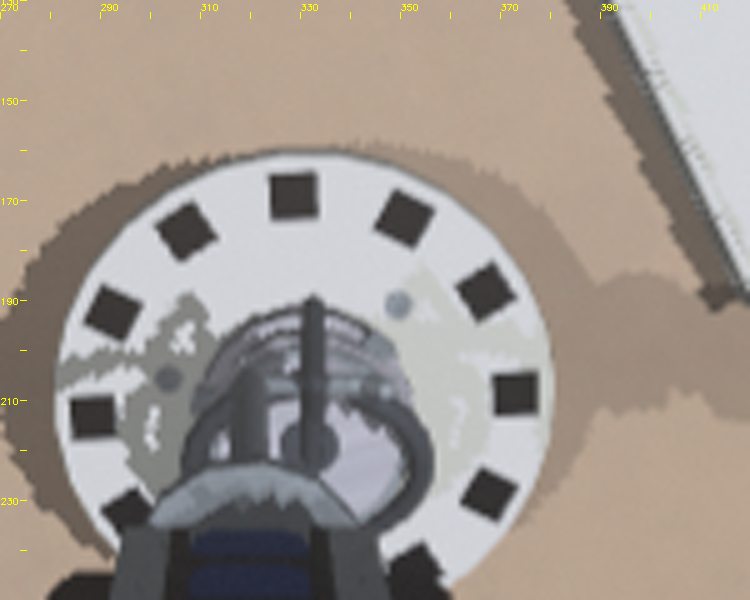

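View pics/s13c.png

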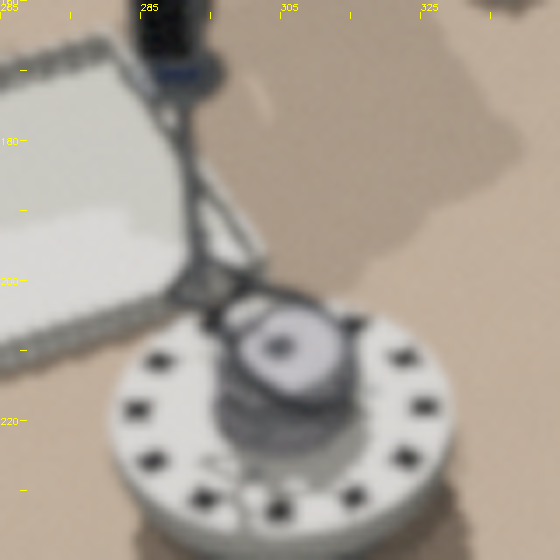

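play_rows(steps=[{"claw": 0.5,"tx": 0.1,"ty": -0.5,"tz": 0,"ax": 0,"ay": 0,"az": 0},{"claw": 0.5,"tx": 0.2,"ty": -1,"tz": 0,"ax": 0,"ay": 0,"az": 0},{"claw": 0.5,"tx": 0.2,"ty": -1.7,"tz": 0,"ax": 0,"ay": 0,"az": 0},{"claw": 0.5,"tx": 0.2,"ty": -2.5,"tz": 0,"ax": 0,"ay": 0,"az": 0},{"claw": 0.5,"tx": 0.2,"ty": -3.5,"tz": 0,"ax": 0,"ay": 0,"az": 0},{"claw": 0.5,"tx": 0.2,"ty": -4.7,"tz": 0,"ax": 0,"ay": 0,"az": 0},{"claw": 0.5,"tx": 0.2,"ty": -6,"tz": 0,"ax": 0,"ay": 0,"az": 0},{"claw": 0.5,"tx": 0.2,"ty": -7.3,"tz": 0,"ax": 0,"ay": 0,"az": 0},{"claw": 0.5,"tx": 0.2,"ty": -8,"tz": 0,"ax": 0,"ay": 0,"az": 0},{"claw": 0.5,"tx": 0.2,"ty": -8,"tz": 0,"ax": 0,"ay": 0,"az": 0},{"claw": 0.5,"tx": 0.2,"ty": -8,"tz": 0,"ax": 0,"ay": 0,"az": 0}])

```text
time: 9.4
eef_pos: [0.4772, 0.0054, 0.2781]
tcp_rot: [-0.672, 0.221, -0.216, 0.673]
contact_force: [0.6, 0.5, -0.3]
opening: 0.153
```

```bash
python3 - <<'E'
from h import *
p,d,s=snap('w14')
crop(p,270,130,150,120,'w14c.png',5)
p2,d2=cams.read_camera('scene');crop(p2,255,130,90,110,'s14c.png',5.4)
E
```

```text
9.4 [0.4772 0.0054 0.2781] [ 0.588  0.809 -0.001] [ 0.55  0.48 -0.33] 0.153
```

View pics/w14c.png

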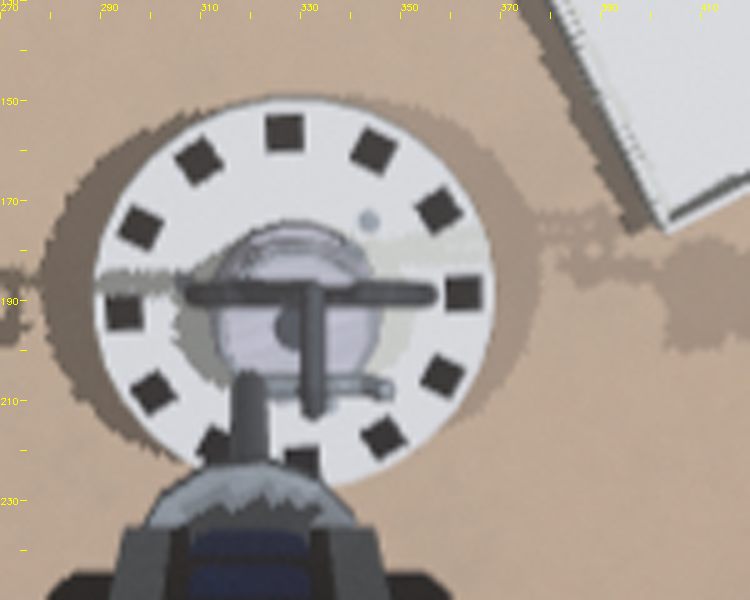

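View pics/s14c.png

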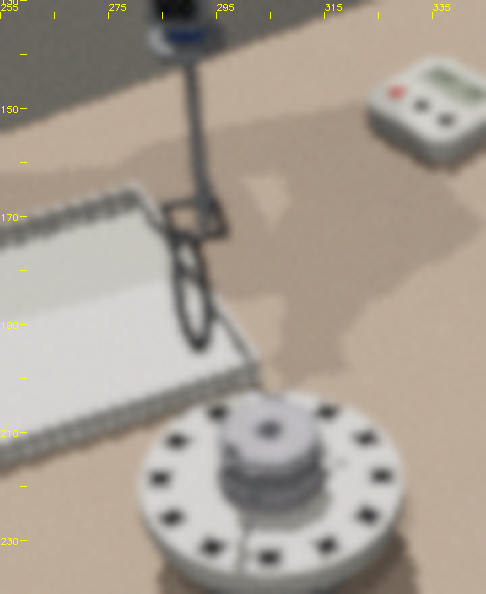

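```bash
python3 - <<'E'
from h import *
print(step([.502,.153,.185],Rdown(54)))
print(step([.502,.153,.26],Rdown(54)))
E
```

```text
(array([-6.52,  9.2 , 13.44]), array([ 0.1 ,  0.  , -0.57]))
(array([-6.59,  1.7 , 13.43]), array([ 0.1 ,  0.  , -0.57]))
```

play_rows(steps=[{"claw": 0.5,"tx": -0.3,"ty": 0,"tz": 0.6,"ax": 0,"ay": 0,"az": 0},{"claw": 0.5,"tx": -0.8,"ty": 0,"tz": 1.6,"ax": 0,"ay": 0,"az": 0},{"claw": 0.5,"tx": -1.5,"ty": 0,"tz": 3,"ax": 0,"ay": 0,"az": 0},{"claw": 0.5,"tx": -2.3,"ty": 0.2,"tz": 4.6,"ax": 0,"ay": 0,"az": 0},{"claw": 0.5,"tx": -3.1,"ty": 0.5,"tz": 6.3,"ax": 0,"ay": 0,"az": 0},{"claw": 0.5,"tx": -3.9,"ty": 0.8,"tz": 8,"ax": 0,"ay": 0,"az": 0},{"claw": 0.5,"tx": -4.7,"ty": 1.1,"tz": 9.6,"ax": 0,"ay": 0,"az": 0},{"claw": 0.5,"tx": -5.4,"ty": 1.4,"tz": 11,"ax": 0,"ay": 0,"az": 0},{"claw": 0.5,"tx": -6,"ty": 1.7,"tz": 12.2,"ax": 0,"ay": 0,"az": 0},{"claw": 0.5,"tx": -6.4,"ty": 1.7,"tz": 13.1,"ax": 0,"ay": 0,"az": 0},{"claw": 0.5,"tx": -6.5,"ty": 1.7,"tz": 13.4,"ax": 0,"ay": 0,"az": 0},{"claw": 0.5,"tx": -6.5,"ty": 1.7,"tz": 13.4,"ax": 0,"ay": 0,"az": 0}])

```text
time: 10.5
eef_pos: [0.503, 0.1531, 0.2606]
tcp_rot: [-0.672, 0.221, -0.215, 0.673]
contact_force: [1.0, 0.2, -1.2]
opening: 0.149
```

```bash
python3 - <<'E'
from h import *
p,d,s=snap('w15')
print(step([.502,.153,.185],Rdown(54)))
T=np.array([.488,.178,.014]);a=np.radians(-8)
for sx,sy in[(1,1),(1,-1),(-1,-1),(-1,1)]:
    q=T+[.075*(sx*np.cos(a)-sy*np.sin(a)),.075*(sx*np.sin(a)+sy*np.cos(a)),0]
    print(proj('wrist',q,s)[0].round(1))
E
```

```text
10.5 [0.503  0.1531 0.2606] [ 0.586  0.81  -0.002] [ 0.96  0.23 -1.17] 0.149
(array([-0.06,  7.57, -0.  ]), array([ 0.09,  0.05, -0.49]))
[401.9 175.7]
[305.9 224. ]
[251.4 129. ]
[353.5  71.8]
```

View pics/w15.png

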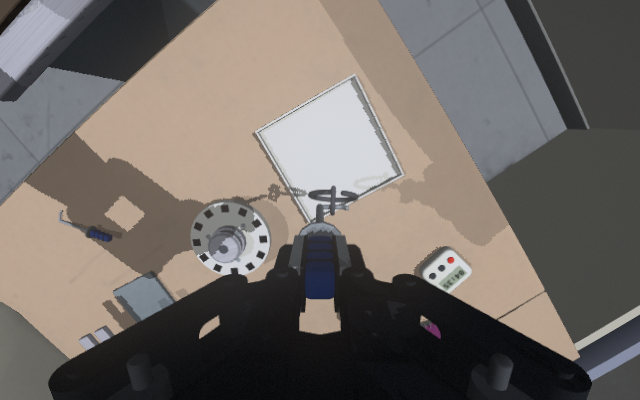

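play_rows(steps=[{"claw": 0.5,"tx": 0,"ty": 0.7,"tz": 0,"ax": 0,"ay": 0,"az": 0},{"claw": 0.5,"tx": 0,"ty": 2,"tz": 0,"ax": 0,"ay": 0,"az": 0},{"claw": 0.5,"tx": 0,"ty": 3.5,"tz": 0,"ax": 0,"ay": 0,"az": 0},{"claw": 0.5,"tx": 0,"ty": 5,"tz": 0,"ax": 0,"ay": 0,"az": 0},{"claw": 0.5,"tx": 0,"ty": 6.5,"tz": 0,"ax": 0,"ay": 0,"az": 0},{"claw": 0.5,"tx": 0,"ty": 7.7,"tz": 0,"ax": 0,"ay": 0,"az": 0},{"claw": 0.5,"tx": 0,"ty": 8.4,"tz": 0,"ax": 0,"ay": 0,"az": 0},{"claw": 0.5,"tx": 0,"ty": 8.6,"tz": 0,"ax": 0,"ay": 0,"az": 0},{"claw": 0.5,"tx": 0,"ty": 8.6,"tz": 0,"ax": 0,"ay": 0,"az": 0},{"claw": 0.5,"tx": 0,"ty": 8.6,"tz": 0,"ax": 0,"ay": 0,"az": 0}])

```text
time: 11.38
eef_pos: [0.5029, 0.1524, 0.1754]
tcp_rot: [-0.672, 0.221, -0.216, 0.673]
contact_force: [-0.8, 0.2, -1.3]
opening: 0.152
```

```bash
python3 - <<'E'
from h import *
p,d,s=snap('w16')
crop(p,240,60,170,170,'w16c.png',3.5)
E
```

```text
11.3833 [0.5029 0.1524 0.1754] [ 0.588  0.809 -0.   ] [-0.85  0.17 -1.3 ] 0.152
```

View pics/w16c.png

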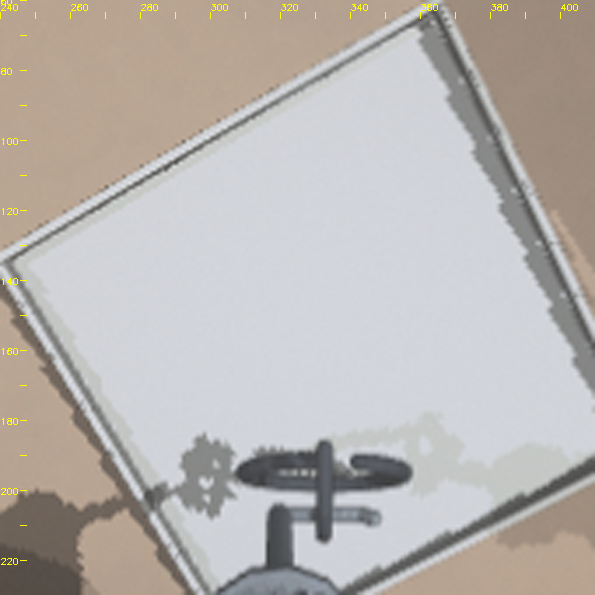

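play_rows(steps=[{"claw": 0.5,"tx": 0,"ty": 0.8,"tz": 0,"ax": 0,"ay": 0,"az": 0},{"claw": 0.5,"tx": -0.3,"ty": 1.2,"tz": 0,"ax": 0,"ay": 0,"az": 0},{"claw": 0.5,"tx": -1,"ty": 1.4,"tz": 0,"ax": 0,"ay": 0,"az": 0},{"claw": 0.5,"tx": -1.8,"ty": 1.6,"tz": 0,"ax": 0,"ay": 0,"az": 0},{"claw": 0.5,"tx": -2.6,"ty": 2,"tz": 0,"ax": 0,"ay": 0,"az": 0},{"claw": 0.5,"tx": -3.4,"ty": 2.5,"tz": 0,"ax": 0,"ay": 0,"az": 0},{"claw": 0.5,"tx": -4.2,"ty": 3.1,"tz": 0,"ax": 0,"ay": 0,"az": 0},{"claw": 0.5,"tx": -4.8,"ty": 3.8,"tz": 0,"ax": 0,"ay": 0,"az": 0},{"claw": 0.5,"tx": -5,"ty": 4.2,"tz": 0,"ax": 0,"ay": 0,"az": 0}])

```text
time: 12.18
eef_pos: [0.46, 0.1827, 0.1319]
tcp_rot: [-0.672, 0.222, -0.214, 0.673]
contact_force: [-0.4, -0.7, -1.4]
opening: 0.151
```

```bash
python3 - <<'E'
from h import *
p,d,s=snap('w17')
crop(p,230,100,190,140,'w17c.png',4)
E
```

```text
12.1833 [0.46   0.1827 0.1319] [ 0.587  0.81  -0.002] [-0.37 -0.66 -1.36] 0.151
```

View pics/w17c.png

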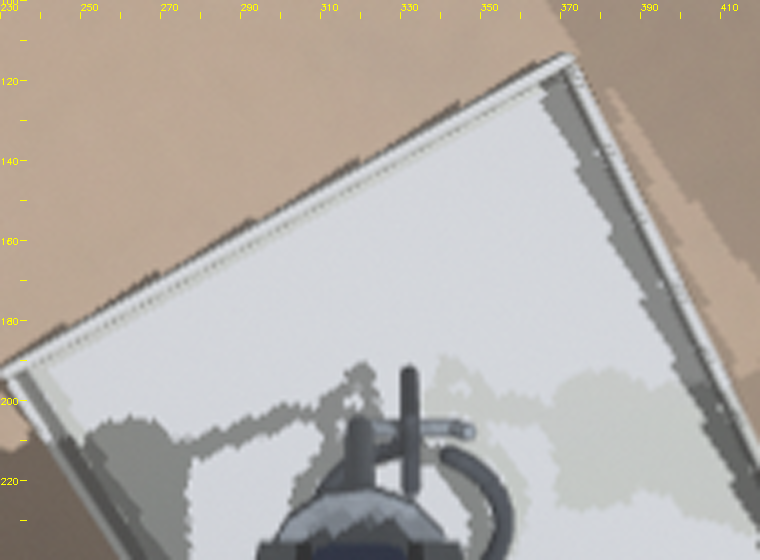

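play_rows(steps=[{"claw": 0.5,"tx": -0.3,"ty": 0.4,"tz": 0,"ax": 0,"ay": 0,"az": 0},{"claw": 0.5,"tx": -0.6,"ty": 0.9,"tz": 0,"ax": 0,"ay": 0,"az": 0},{"claw": 0.5,"tx": -0.8,"ty": 1.4,"tz": 0,"ax": 0,"ay": 0,"az": 0},{"claw": 0.5,"tx": -0.8,"ty": 1.9,"tz": 0,"ax": 0,"ay": 0,"az": 0},{"claw": 0.5,"tx": -0.6,"ty": 2.3,"tz": 0,"ax": 0,"ay": 0,"az": 0},{"claw": 0.5,"tx": -0.5,"ty": 2.3,"tz": 0,"ax": 0,"ay": 0,"az": 0},{"claw": 0.5,"tx": -0.5,"ty": 2.3,"tz": 0,"ax": 0,"ay": 0,"az": 0}])

```text
time: 12.82
eef_pos: [0.4576, 0.1848, 0.11]
tcp_rot: [-0.672, 0.222, -0.215, 0.673]
contact_force: [1.3, -0.0, -1.1]
opening: 0.149
```

```bash
python3 - <<'E'
from h import *
p,d,s=snap('w18')
crop(p,270,140,130,110,'w18c.png',6)
p2,d2=cams.read_camera('scene');crop(p2,215,130,110,110,'s18c.png',5.4)
E
```

```text
12.8167 [0.4576 0.1848 0.11  ] [ 0.588  0.809 -0.002] [ 1.34 -0.02 -1.07] 0.149
```

View pics/w18c.png

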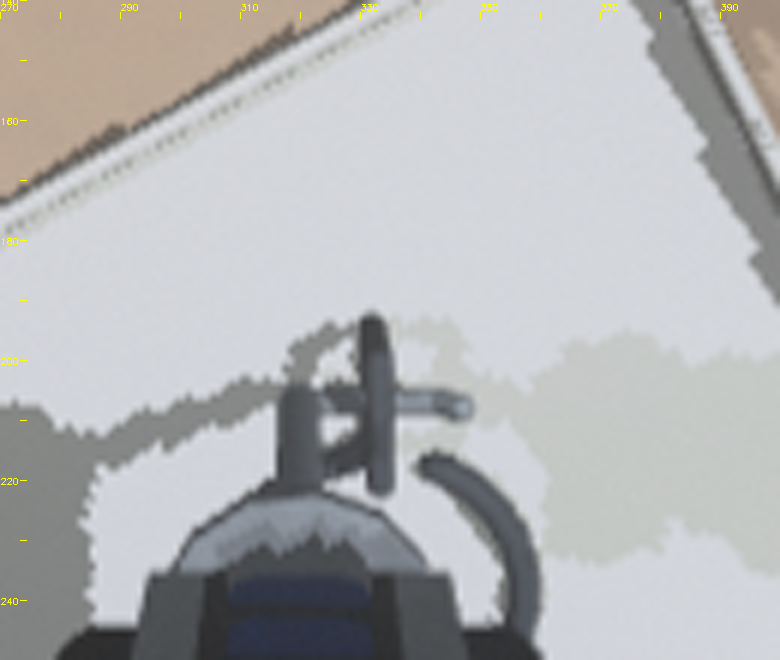

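View pics/s18c.png

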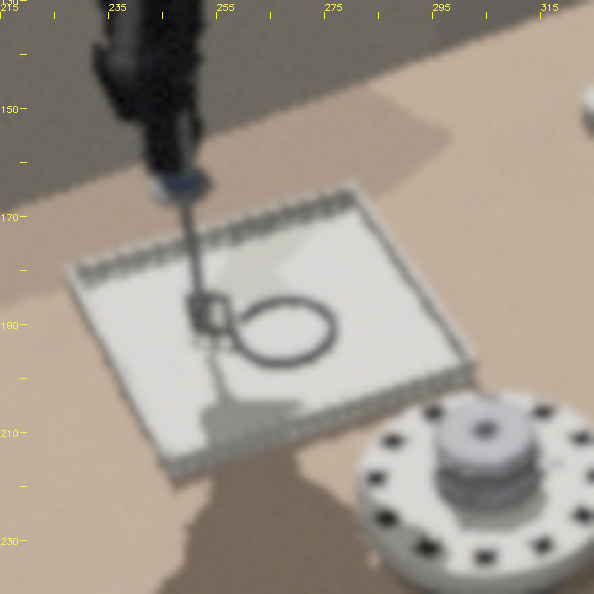

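play_rows(steps=[{"claw": 0.5,"tx": 0,"ty": 0,"tz": -0.5,"ax": 0,"ay": 0,"az": 0},{"claw": 0.5,"tx": 0,"ty": 0,"tz": -1.2,"ax": 0,"ay": 0,"az": 0},{"claw": 0.5,"tx": 0,"ty": 0,"tz": -1.9,"ax": 0,"ay": 0,"az": 0},{"claw": 0.5,"tx": 0,"ty": 0,"tz": -2.7,"ax": 0,"ay": 0,"az": 0},{"claw": 0.5,"tx": 0,"ty": 0,"tz": -3.4,"ax": 0,"ay": 0,"az": 0},{"claw": 0.5,"tx": 0,"ty": 0,"tz": -3.6,"ax": 0,"ay": 0,"az": 0}])

```text
time: 13.42
eef_pos: [0.4353, 0.155, 0.1102]
tcp_rot: [-0.672, 0.222, -0.216, 0.673]
contact_force: [0.5, 0.3, -0.2]
opening: 0.151
```

```bash
python3 - <<'E'
from h import *
p,d,s=snap('w19')
crop(p,270,140,130,110,'w19c.png',6)
E
```

```text
13.4167 [0.4353 0.155  0.1102] [ 0.588  0.809 -0.002] [ 0.5   0.26 -0.25] 0.151
```

View pics/w19c.png

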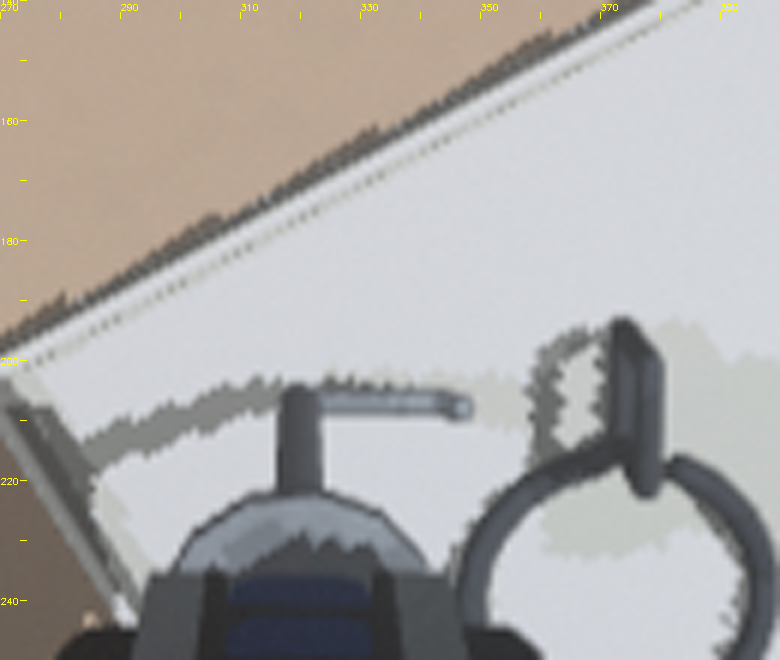

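```bash
python3 - <<'E'
from h import *
print(step([.4353,.155,.225],Rdown(54)))
print(step([.452,.02,.225],Rdown(62)))
print(step([.452,-.1936,.225],Rdown(69.4)))
E
```

```text
(array([ -0.11, -11.47,  -0.04]), array([ 0.08, -0.05, -0.5 ]))
(array([  9.18, -11.54,  -9.97]), array([ 0.05, -8.05, -0.51]))
(array([ 21.76, -11.63, -27.24]), array([  0.02, -15.45,  -0.51]))
```

play_rows(steps=[{"claw": 0.5,"tx": 0,"ty": -1.5,"tz": 0,"ax": 0,"ay": 0,"az": 0},{"claw": 0.5,"tx": 0,"ty": -5,"tz": 0,"ax": 0,"ay": 0,"az": 0},{"claw": 0.5,"tx": 0,"ty": -9,"tz": 0,"ax": 0,"ay": 0,"az": 0},{"claw": 0.5,"tx": 1,"ty": -11.5,"tz": -1,"ax": 0,"ay": 0,"az": 0},{"claw": 0.5,"tx": 3,"ty": -11.5,"tz": -3.3,"ax": 0,"ay": -2,"az": 0},{"claw": 0.5,"tx": 5.5,"ty": -11.5,"tz": -6,"ax": 0,"ay": -4,"az": 0},{"claw": 0.5,"tx": 9,"ty": -11.5,"tz": -10,"ax": 0,"ay": -8,"az": 0},{"claw": 0.5,"tx": 11.3,"ty": -11.6,"tz": -13.2,"ax": 0,"ay": -10,"az": -0.2},{"claw": 0.5,"tx": 13.7,"ty": -11.6,"tz": -16.5,"ax": 0,"ay": -12,"az": -0.4},{"claw": 0.5,"tx": 16,"ty": -11.6,"tz": -19.7,"ax": 0,"ay": -14,"az": -0.5},{"claw": 0.5,"tx": 18.5,"ty": -11.6,"tz": -22.8,"ax": 0,"ay": -15.4,"az": -0.5},{"claw": 0.5,"tx": 20.5,"ty": -11.6,"tz": -25.5,"ax": 0,"ay": -15.4,"az": -0.5}])

```text
time: 14.47
eef_pos: [0.4528, -0.1738, 0.2252]
tcp_rot: [0.696, -0.126, 0.127, -0.696]
contact_force: [0.5, -0.4, -0.0]
opening: 0.15
```

```bash
python3 - <<'E'
from h import *
s=ctrl.get_state();print(s['eef_pos'])
print(step([.452,-.1936,.225],Rdown(69.4)))
E
```

```text
[ 0.45284404 -0.17377632  0.22519535]
(array([ 0.62,  0.02, -1.89]), array([0.01, 0.  , 0.08]))
```

play_rows(steps=[{"claw": 0.5,"tx": 0.4,"ty": 0,"tz": -1,"ax": 0,"ay": 0,"az": 0},{"claw": 0.5,"tx": 0.6,"ty": 0,"tz": -1.6,"ax": 0,"ay": 0,"az": 0},{"claw": 0.5,"tx": 0.6,"ty": 0,"tz": -1.6,"ax": 0,"ay": 0,"az": 0},{"claw": 0.5,"tx": 0.6,"ty": 0,"tz": -1.6,"ax": 0,"ay": 0,"az": 0}])

```text
time: 14.8
eef_pos: [0.453, -0.1874, 0.2246]
tcp_rot: [-0.695, 0.126, -0.126, 0.696]
contact_force: [-0.6, 0.7, -0.4]
opening: 0.145
```

```bash
python3 - <<'E'
from h import *
p,d,s=snap('w20')
Rt=R.from_quat(s['tcp_rot']).as_matrix();print(Rt)
crop(p,280,170,120,90,'w20c.png',6)
for x in [0,.001,.002,.003,.004]:
    print(x,proj('wrist',s['eef_pos']+Rt@np.array([x,.0946,.012]),s))
print(step([.452,-.1936,.1336],Rdown(69.4)))
E
```

```text
14.8 [ 0.453  -0.1874  0.2246] [0.351 0.936 0.001] [-0.56  0.73 -0.39] 0.145
[[ 9.36194834e-01 -3.44275941e-04  3.51481314e-01]
 [-3.51480820e-01  1.02373253e-03  9.36194523e-01]
 [-6.82132106e-04 -9.99999417e-01  8.37406721e-04]]
0 [[333.87147175 202.06601407]]
0.001 [[333.85588451 203.18990032]]
0.002 [[333.84031263 204.31128541]]
0.003 [[333.82475618 205.43017321]]
0.004 [[333.80921523 206.54656762]]
(array([ 0.13,  9.11, -0.66]), array([-0.04,  0.08, -0.03]))
```

View pics/w20c.png

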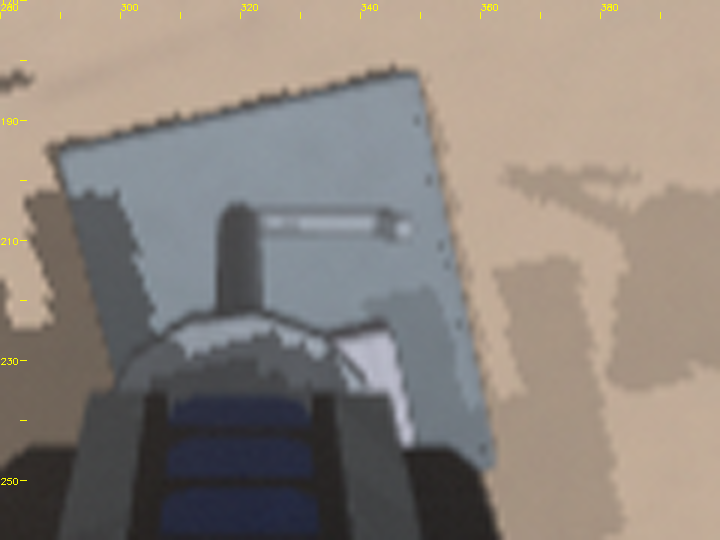

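play_rows(steps=[{"claw": 0.5,"tx": 0,"ty": 1.5,"tz": -0.3,"ax": 0,"ay": 0,"az": 0},{"claw": 0.5,"tx": 0,"ty": 4.5,"tz": -0.4,"ax": 0,"ay": 0,"az": 0},{"claw": 0.5,"tx": 0,"ty": 7.5,"tz": -0.4,"ax": 0,"ay": 0,"az": 0},{"claw": 0.5,"tx": 0,"ty": 8.9,"tz": -0.4,"ax": 0,"ay": 0,"az": 0},{"claw": 0.5,"tx": 0,"ty": 8.9,"tz": -0.4,"ax": 0,"ay": 0,"az": 0},{"claw": 0.5,"tx": 0,"ty": 8.9,"tz": -0.4,"ax": 0,"ay": 0,"az": 0},{"claw": 0.5,"tx": 0,"ty": 8.9,"tz": -0.4,"ax": 0,"ay": 0,"az": 0}])

```text
time: 15.43
eef_pos: [0.4528, -0.1918, 0.1374]
tcp_rot: [0.696, -0.125, 0.127, -0.695]
contact_force: [0.0, -0.2, 0.5]
opening: 0.15
```

```bash
python3 - <<'E'
from h import *
p,d,s=snap('w21')
crop(p,250,160,150,100,'w21c.png',5)
print(step([.452,-.1936,.1336],Rdown(69.4)), step([.5065-.0012,-.2013+.0005,.1336],Rdown(69.4)))
E
```

```text
15.4333 [ 0.4528 -0.1918  0.1374] [ 0.35   0.937 -0.001] [ 0.01 -0.16  0.51] 0.15
(array([-0.05,  0.42, -0.16]), array([0.05, 0.07, 0.2 ])) (array([5.2 , 0.44, 1.03]), array([0.05, 0.07, 0.2 ]))
```

View pics/w21c.png

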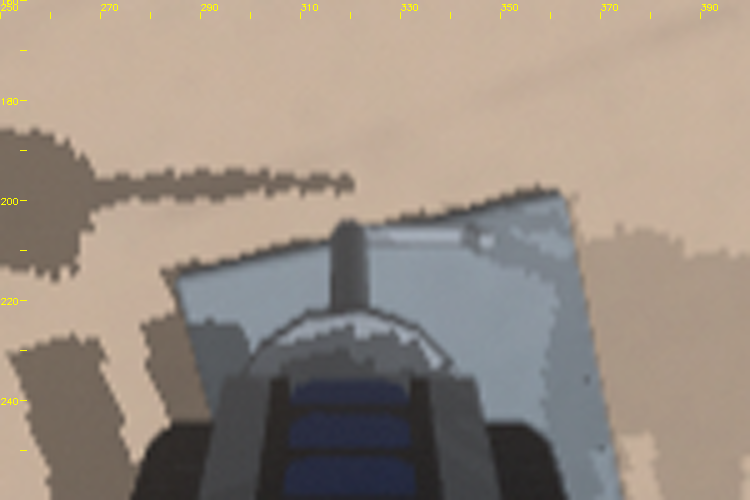

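play_rows(steps=[{"claw": 0.5,"tx": 0.5,"ty": 0.2,"tz": 0.1,"ax": 0,"ay": 0,"az": 0},{"claw": 0.5,"tx": 1.2,"ty": 0.3,"tz": 0.25,"ax": 0,"ay": 0,"az": 0},{"claw": 0.5,"tx": 1.9,"ty": 0.3,"tz": 0.4,"ax": 0,"ay": 0,"az": 0},{"claw": 0.5,"tx": 2.5,"ty": 0.3,"tz": 0.5,"ax": 0,"ay": 0,"az": 0},{"claw": 0.5,"tx": 2.6,"ty": 0.3,"tz": 0.55,"ax": 0,"ay": 0,"az": 0},{"claw": 0.5,"tx": 2.6,"ty": 0.3,"tz": 0.55,"ax": 0,"ay": 0,"az": 0}])

```text
time: 15.98
eef_pos: [0.4786, -0.1963, 0.1329]
tcp_rot: [0.696, -0.126, 0.126, -0.696]
contact_force: [0.0, 0.5, -0.9]
opening: 0.152
```

```bash
python3 - <<'E'
from h import *
p,d,s=snap('w22')
crop(p,250,160,150,100,'w22c.png',5)
print(step([.5055,-.2,.1336],Rdown(69.4)))
E
```

```text
15.9833 [ 0.4786 -0.1963  0.1329] [ 0.352  0.936 -0.   ] [ 0.01  0.54 -0.89] 0.152
(array([ 2.69, -0.09,  0.6 ]), array([-0.  ,  0.01, -0.03]))
```

View pics/w22c.png

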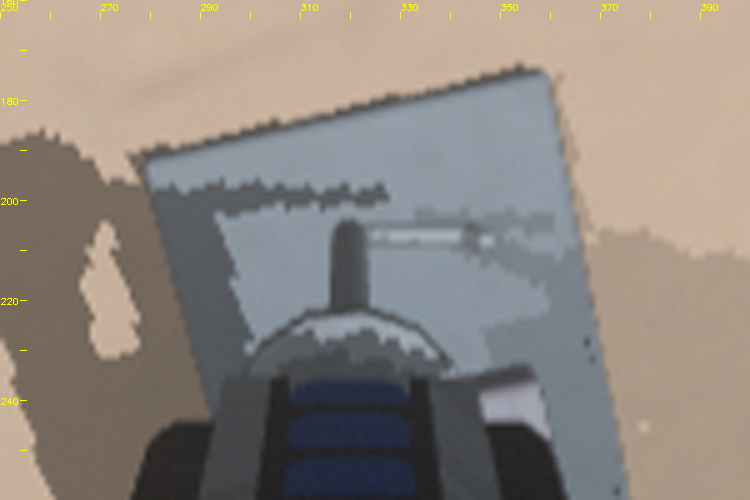

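play_rows(steps=[{"claw": 0.5,"tx": 0.5,"ty": 0,"tz": 0.1,"ax": 0,"ay": 0,"az": 0},{"claw": 0.5,"tx": 1.1,"ty": 0,"tz": 0.25,"ax": 0,"ay": 0,"az": 0},{"claw": 0.5,"tx": 1.7,"ty": 0,"tz": 0.4,"ax": 0,"ay": 0,"az": 0},{"claw": 0.5,"tx": 2.2,"ty": 0,"tz": 0.5,"ax": 0,"ay": 0,"az": 0},{"claw": 0.5,"tx": 2.5,"ty": 0,"tz": 0.57,"ax": 0,"ay": 0,"az": 0},{"claw": 0.5,"tx": 2.6,"ty": 0,"tz": 0.6,"ax": 0,"ay": 0,"az": 0},{"claw": 0.5,"tx": 2.6,"ty": 0,"tz": 0.6,"ax": 0,"ay": 0,"az": 0}])

```text
time: 16.62
eef_pos: [0.5047, -0.1997, 0.1328]
tcp_rot: [-0.696, 0.126, -0.126, 0.696]
contact_force: [0.4, -0.1, 0.5]
opening: 0.156
```

```bash
python3 - <<'E'
from h import *
p,d,s=snap('w23')
crop(p,250,160,150,100,'w23c.png',5)
print(step([.5055,-.2,.1336],Rdown(69.4)))
E
```

```text
16.6167 [ 0.5047 -0.1997  0.1328] [0.352 0.936 0.   ] [ 0.35 -0.08  0.53] 0.156
(array([ 0.11, -0.09,  0.  ]), array([-0.  ,  0.01, -0.02]))
```

View pics/w23c.png

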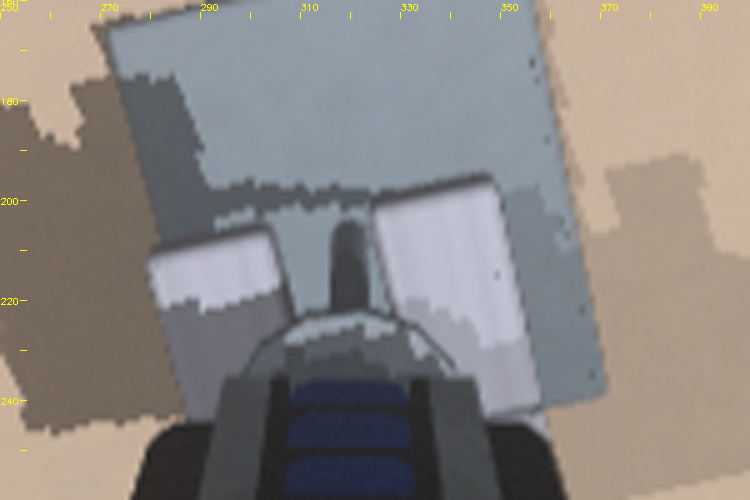

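play_rows(steps=[{"claw": 0.5,"tx": 0.05,"ty": 0.3,"tz": 0,"ax": 0,"ay": 0,"az": 0},{"claw": 0.5,"tx": 0.05,"ty": 0.6,"tz": 0,"ax": 0,"ay": 0,"az": 0},{"claw": 0.5,"tx": 0.05,"ty": 0.75,"tz": 0,"ax": 0,"ay": 0,"az": 0},{"claw": 0.5,"tx": 0.05,"ty": 0.75,"tz": 0,"ax": 0,"ay": 0,"az": 0}])

```text
time: 17.0
eef_pos: [0.5046, -0.1997, 0.1251]
tcp_rot: [-0.696, 0.127, -0.126, 0.696]
contact_force: [-0.2, -0.3, 0.3]
opening: 0.151
```

```bash
python3 - <<'E'
from h import *
p,d,s=snap('w24')
crop(p,250,160,150,100,'w24c.png',5)
E
```

```text
17.0 [ 0.5046 -0.1997  0.1251] [0.352 0.936 0.   ] [-0.15 -0.31  0.3 ] 0.151
```

View pics/w24c.png

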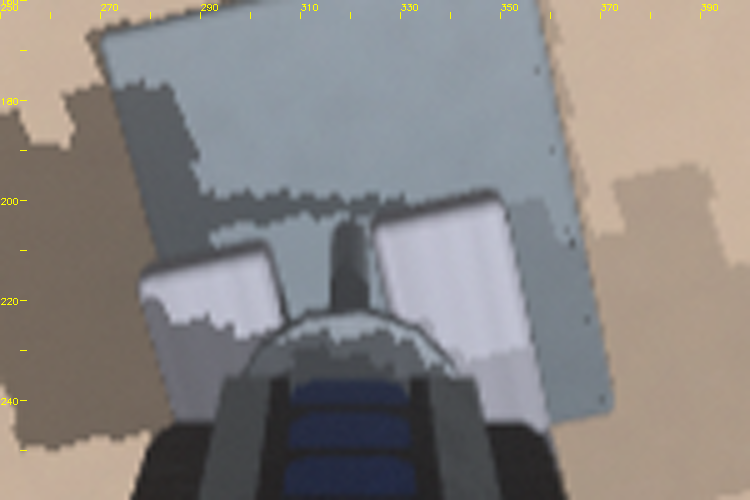

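play_rows(steps=[{"claw": 0.5,"tx": 0,"ty": 0.05,"tz": 0,"ax": 0,"ay": 0,"az": 0},{"claw": 1.6,"tx": 0,"ty": 0.05,"tz": 0,"ax": 0,"ay": 0,"az": 0},{"claw": 1.8,"tx": 0,"ty": 0.05,"tz": 0,"ax": 0,"ay": 0,"az": 0},{"claw": 2.2,"tx": 0,"ty": 0.05,"tz": 0,"ax": 0,"ay": 0,"az": 0},{"claw": 3,"tx": 0,"ty": 0.05,"tz": 0,"ax": 0,"ay": 0,"az": 0},{"claw": 4.5,"tx": 0,"ty": 0.05,"tz": 0,"ax": 0,"ay": 0,"az": 0},{"claw": 5.5,"tx": 0,"ty": 0,"tz": 0,"ax": 0,"ay": 0,"az": 0},{"claw": 5.5,"tx": 0,"ty": 0,"tz": 0,"ax": 0,"ay": 0,"az": 0}], grip_force=40)

```text
time: 17.72
eef_pos: [0.505, -0.1999, 0.1255]
tcp_rot: [0.696, -0.126, 0.126, -0.696]
contact_force: [-0.0, -1.0, -0.0]
opening: 0.645
```

```bash
python3 - <<'E'
from h import *
p,d,s=snap('w25')
crop(p,220,160,200,130,'w25c.png',4)
E
```

```text
17.7167 [ 0.505  -0.1999  0.1255] [ 0.352  0.936 -0.   ] [-0.05 -1.03 -0.05] 0.645
```

View pics/w25c.png

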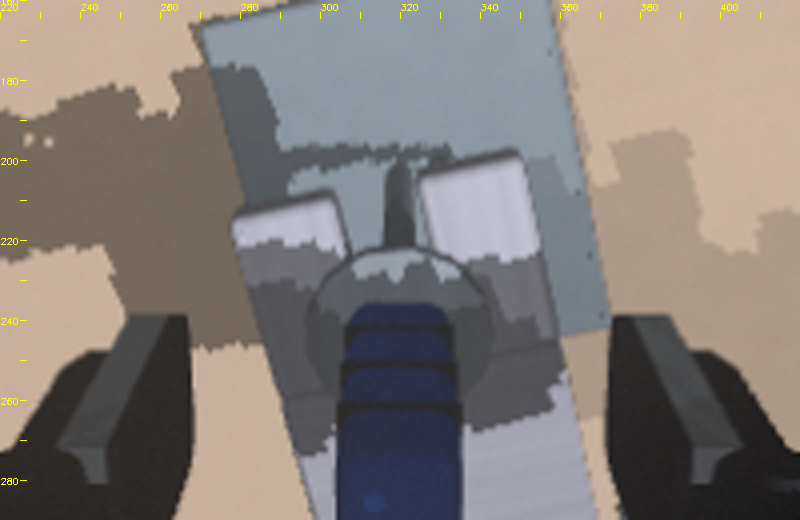

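play_rows(steps=[{"claw": 5.5,"tx": 0,"ty": -0.5,"tz": 0,"ax": 0,"ay": 0,"az": 0},{"claw": 5.5,"tx": 0,"ty": -2,"tz": 0,"ax": 0,"ay": 0,"az": 0},{"claw": 5.5,"tx": 0,"ty": -4.5,"tz": 0,"ax": 0,"ay": 0,"az": 0},{"claw": 5.5,"tx": 0,"ty": -8,"tz": 0,"ax": 0,"ay": 0,"az": 0},{"claw": 5.5,"tx": 0,"ty": -11,"tz": 0,"ax": 0,"ay": 0,"az": 0},{"claw": 5.5,"tx": 0,"ty": -12,"tz": 0,"ax": 0,"ay": 0,"az": 0},{"claw": 5.5,"tx": 0,"ty": -12,"tz": 2,"ax": 0,"ay": 0,"az": 0},{"claw": 5.5,"tx": 0,"ty": -12,"tz": 6,"ax": 0,"ay": 0,"az": 0},{"claw": 5.5,"tx": 0,"ty": -12,"tz": 9,"ax": 0,"ay": 0,"az": 0},{"claw": 5.5,"tx": 0,"ty": -12,"tz": 10,"ax": 0,"ay": 0,"az": 0},{"claw": 5.5,"tx": 0,"ty": -12,"tz": 10,"ax": 0,"ay": 0,"az": 0}])

```text
time: 18.68
eef_pos: [0.5403, -0.1043, 0.2449]
tcp_rot: [-0.696, 0.125, -0.125, 0.696]
contact_force: [0.2, 0.6, 0.2]
opening: 0.644
```

```bash
python3 - <<'E'
from h import *
p,d,s=snap('w26')
p2,d2=cams.read_camera('scene');cv2.imwrite('pics/s26.png',p2);crop(p2,215,120,200,180,'s26c.png',3.3)
p3,d3=cams.read_camera('top');crop(p3,210,140,220,160,'t26c.png',3.6)
E
```

```text
18.6833 [ 0.5403 -0.1043  0.2449] [0.349 0.937 0.   ] [0.22 0.56 0.15] 0.644
```

View pics/w26.png

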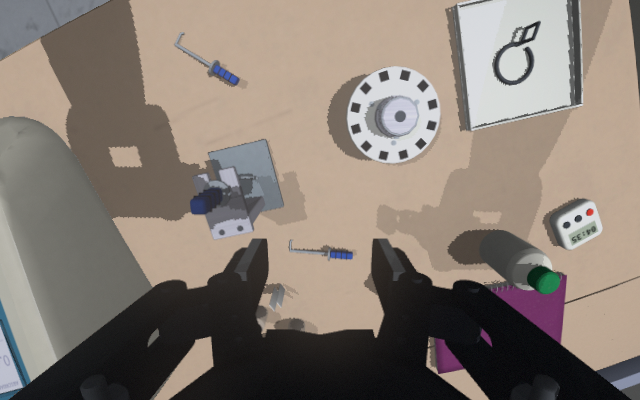

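View pics/s26c.png

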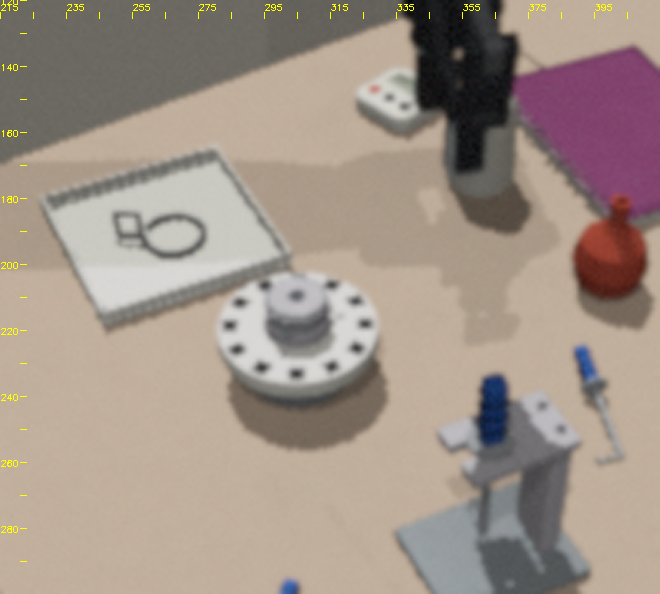

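View pics/t26c.png

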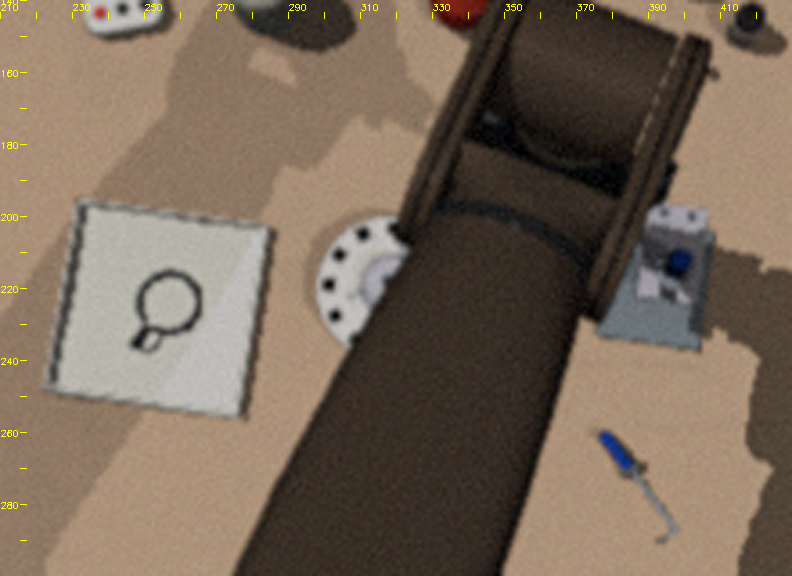

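```bash
python3 - <<'E'
from h import *
np.set_printoptions(precision=4,suppress=True)
p,d,s=load('w26')
a=np.radians(-8)
for n,px in [('top',(255.5,223.5)),('wrist',(514,64))]:
    r=atz(n,px,.006,s)-[.488,.178,0];print('ring rel tray',n,np.cos(a)*r[0]+np.sin(a)*r[1],-np.sin(a)*r[0]+np.cos(a)*r[1])
p3,d3=cams.read_camera('top');crop(p3,375,190,45,50,'t27.png',11)
p2,d2=cams.read_camera('scene');crop(p2,340,225,60,70,'s27.png',8)
E
```

```text
ring rel tray top 0.006335478797436616 -0.0007354713689195523
ring rel tray wrist 0.009114867634560191 -0.006100140457252618
```

View pics/t27.png

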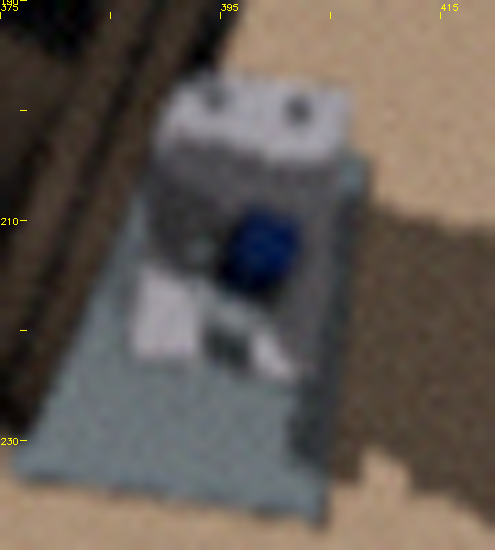

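View pics/s27.png

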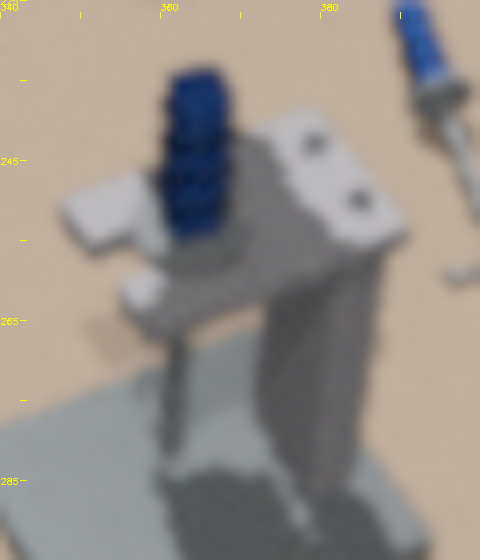

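```bash
python3 -c "
from plant import ctrl
print(ctrl.sign_off())"
```

```text
the job is handed in; nothing more can be done
None
```

The ring is off the hub and lying in the tray, and the pick is back in its fork. I handed the job in at about 19 s of the 58 s allowed.

- **Choosing the pick:** I took the pick hanging in the fork, not the two smaller ones lying on the bench. I gripped its handle at 60 to 80 N.
- **Freeing the ring:** I threaded the foot through the pull loop, and the wrist picture showed the tip out on the far side. Pulling straight up, the ring jammed on its far side at about 9 N down and 8 N sideways. I moved the foot about 5 mm towards the hub and the ring came free. It then hung from the foot, clear of the spindle.
- **Laying it down:** I lowered it into the tray, laid it flat with the loop upright and slid the foot out. In the last pictures its centre is about 10 mm or less from the tray's centre. The overhead and wrist cameras differed by about 5 mm, well inside the 55 mm limit.
- **Returning the pick:** It had tilted by about 2° in the grip, but it righted itself when I let go. In the last scene picture the handle top (364, 235) and shank end (361, 281) are where they were at the start, so it hangs upright on its collar.
- **Bystanders:** I never came near the vial, bulb or bottle. They looked unmoved in the last pictures, but I did not measure them. The gripper was raised and clear of everything.

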